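# Lock the jewellery chest and put the key away

### The arm

A 7-joint arm with a two-finger parallel gripper is mounted at the origin on the work surface. World frame = base frame: x ahead of the robot, y to its left, z up, the work surface at z = 0. Lengths are in m, angles in rad, forces in N, time in s.
With the tool pointing down it reaches from about 0.425 to 0.925 m from the base axis. Payload 6.8 kg.
Tool frame: the origin (TCP) lies midway between the tips of the shut fingers; the grasp point (between the pads) lies 19 mm behind it; z points along the fingers, y is the line along which they close (so a half turn about z gives the same grasp; the last joint's range is limited). The gripper opens to 85 mm and grips with 20 to 120 N. Pads are 22 mm wide; open, the fingers measure 114 mm over their backs; the gripper's body (76 mm by 85 mm) begins 54 mm behind the grasp point. The pads swing forward as they close: fully open they stand 13 mm farther back than shut.
Start: joints at [-1.427, 0.477, 0.022, 1.555, -0.011, 1.109, -0.083], TCP at [0.168, 0.654, 0.231] pointing down, gripper open.
Joint ranges: [-2.96, 2.96], [-0.34, 2.1], [-1.41, 1.46], [0.24, 2.44], [-1.37, 4.51], [0.17, 1.92], [-2.96, 2.96]. Speed limits (rad/s): [2.39, 2.39, 3.14, 3.14, 3.14, 3.14, 3.14].

### API

Orientations are given as a unit quaternion [w, x, y, z].
In Python, from station import bot gives the robot as it stands.
- The arm moves only by the tool jog_arm, never from a script. Its argument "rows" is a list of rows, each an object of numbers: "fingers": the finger opening in mm, from 0 to 85.4; "x", "y", "z": the shift along the tool's x, y, z in mm; "ax", "ay", "az": the turn, a rotation vector about the tool's x, y, z in degrees. A call has exactly 8 rows; each row shifts and turns the commanded pose from where the row before left it, along the tool's axes as they then stand; what a row does not reach is not made up. A row lasts 1/10 s, in which the tool goes at most 50 mm and 8.59 degrees, less where a joint would pass 70% of its speed; a pose out of reach is approached as far as the arm can. A call with a gripper value outside its range is refused whole. The fingers move at their own pace and stop on an object; "force" is the grip in N (left out, the last holds). Time passes only in rows, so rows that do not move let the fingers close, or fill a call up. It gives the time, the measured TCP pose, the force, the opening and the grip force at its end, in the units of the state.
- bot.get_obs(): the state, without advancing time (a new reading comes with each control period).
- bot.read_camera(name): name is "scene" or "top" or "wrist"; returns a dict with "pixels" (400x640x3 uint8, red, green, blue), "vertical_fov" (degrees; the focal length in pixels is half the picture's height over the tangent of half this angle, whatever the lens; pixels are square), "cx", "cy" (the principal point, pixels), "dist_coeffs" ([k1, k2, p1, p2, k3] as OpenCV has them; the pictures are not rectified), "world_from_camera" (4x4, takes a point from camera to world coordinates). Camera axes: x right, y down, z forward; pixel columns grow to the right and rows downward; lengths in m; the calibration is good to about 2 mm. A picture is of the moment at which its call begins. There is no depth.
- bot.hand_in(): hands the job in; it is judged then, once.
The state is a dict: "t": time; "q": joint angles; "joint_vel": joint speeds; "joint_torque": joint torques, N m; "eef_pos": TCP position; "tool_rot": TCP orientation; "contact_force": force on the tool from outside, world axes, zero at the start; "torque": the same for the moment, N m; "gripper_width": opening from 0.0 (shut) to 1.0 (fully open); "grasp_force": force on a finger pad.
Only numpy, scipy, OpenCV 4.12 (cv2) and the standard library are available. Lean on these libraries where they do the work, as an engineer would, in place of code of your own. Each camera call takes 0.05 s, during which the arm holds its last target. There are 200 camera calls.

### The job

Lock the jewellery chest: turn the key clockwise until you feel the bolt come up firmly against the bottom of the keeper, but do not force it. Then turn the key back to where it comes out, draw it straight up without jamming it in the lock, lower it into the large empty compartment of the valet tray and leave it lying there, not dropped in from a height. Leave the other things alone.

Things in the scene. Friction and masses are not known exactly. Their poses are not given: they have to be found in the camera images.
- chest: Fixed jewellery chest, pale laminate, glass lid: 280 mm wide (y), 100 mm high. Origin on the table right under the lock's vertical axis; x points from the front (drawer handle) to the lid, z up. It reaches from x = -50 to +231 mm. The bright lock case on its front rail is 60 mm (x) by 66 mm, top 120 mm above the table.
- rose: Round dark face of the lock, 34 mm across, round a brass plug. Origin on the lock's axis in the face, 123 mm above the table. Two red marks on its x axis (= chest x) show the release position: with the key's width along this line, to about 8 degrees, it comes out freely; farther off it binds, and from about 20 degrees it rises 2 mm and is held fast.
- key: Key (30 g) with a blue bow, upright in the lock. Origin on its axis under the collar, which rests on the lock's face. z up to the bow, x along the width, y across the thickness. Bow 28 mm (x) by 9 mm (y), from 6 to 40 mm above the origin; collar 14 mm across, 0 to 6 mm; blade 10 by 3 mm, 28 mm long. Starts within 3 degrees of the release position.
- key_bow (a point): Centre of the key's bow, 26 mm above the key's origin; axes as the key.
- key_tip (a point): Tip of the key's blade, 28 mm below the key's origin.
- bolt (a joint): Travel of the bolt towards the keeper (chest +x), m; 0 to 0.0015 at the start. The key has 6 degrees of play; clockwise (from above), after 0.1 to 0.2 rad of lost motion, a pin on a 16 mm radius pushes the bolt out (0.1 Nm at the key). Turning back to the release position leaves the bolt thrown; over 0.1 rad beyond it, anticlockwise, draws it in again.
- bolt_nose: Steel bolt, 16 mm wide, 12 mm high, moving along chest x. Origin: middle of its end face, flush with the lock case at the start. It meets the bottom of the keeper after 6.5 to 14.5 mm, 0.55 to 1.1 rad of the plug and 0.1 to 0.3 rad more at the key. The depth differs between starts and is not seen: it is felt as a rise of the key's torque above 0.1 Nm.
- keeper: Steel box keeper on the lid, 44 mm wide, 28 mm deep (x), 20 mm high. Origin: middle of the opening facing the lock case, 32.5 mm from the lock's axis. To press the bolt on its bottom with more than 15 N (about 0.3 Nm at the key) is forcing it; 5 N (about 0.17 Nm) is firm enough.
- tray: Fixed wooden valet tray, 180 mm (x) by 130 mm (y), 18 mm high, walls and floor 5 mm. Origin: centre of its underside. A divider at x = +36 mm, 14 mm high, parts the large empty compartment (x = -85 to +34 mm) from a small one that holds a watch. Tray and watch box may change places.
- tray_in (a point): Centre of the floor of the tray's large compartment, 119 mm (x) x 120 mm (y); axes as the tray.
- watch: Wrist watch, 38 mm across and 90 mm long, in the small compartment of the tray; leave alone.
- ring_box: Red ring box, 50 mm cube, on the lid of the chest; leave alone.
- perfume: Amber glass jar with a brass cap, 56 mm across, 95 mm high; leave alone.
- cream_jar: Blue cream jar, 62 mm across, 48 mm high; leave alone.
- spray_can: Green spray can, 52 mm across, 165 mm high; leave alone.
- shoe_brush: Wooden shoe brush, 150 x 52 x 38 mm; leave alone.
- glasses_case: Brown glasses case, 160 x 62 x 44 mm; leave alone.
- shoe_tree: Wooden shoe tree, 185 mm long; leave alone.
Things that resemble listed ones, but are neither listed nor needed, are in the scene too. What is meant by the tray is not blue, and is the larger of those in its own colour.

How it is judged:
By the outcome, as a careful person would: the job done as asked, in the order asked, and still so for the second after the job is handed in, with the robot touching nothing.
It also fails if it takes over 69 s, if anything falls off the work surface, if the arm or the gripper's body presses on something with over 40 N, if the wrist force passes 120 N, or if a joint passes its speed limit or range.

## Working session

There is one attempt and no reset: what is moved stays moved. The work goes in short steps, Python scripts to look and compute and a tool call to move; the robot and the scene stay as the last step left them, time stands still between calls to the robot, and variables do not carry over. Pictures are saved under pics/ and viewed, at most 10 in all, crops included, and the job is handed in when it is done.

Besides the shell and the picture viewer there is one more tool, called after "Emit:" by a JSON object that holds its "name" and its "arguments". jog_arm: Moves the arm, as the interface text tells. Its arguments: {"type":"object","properties":{"rows":{"type":"array","items":{"type":"object","properties":{"fingers":{"type":"number"},"x":{"type":"number"},"y":{"type":"number"},"z":{"type":"number"},"ax":{"type":"number"},"ay":{"type":"number"},"az":{"type":"number"}}}},"force":{"type":"number"}},"required":["rows"]}

```bash
mkdir -p pics; cat > h.py <<'E'
from station import bot
import numpy as np, cv2, json
def snap(n,f):
    c=bot.read_camera(n); cv2.imwrite(f'pics/{f}.png',c['pixels'][:,:,::-1])
    np.save(f'pics/{f}.npy',np.array([c['vertical_fov'],c['cx'],c['cy'],*c['dist_coeffs'],*np.array(c['world_from_camera']).ravel()])); return c
def par(f):
    a=np.load(f'pics/{f}.npy'); F=200/np.tan(np.radians(a[0])/2)
    return np.array([[F,0,a[1]],[0,F,a[2]],[0,0,1]]),a[3:8],a[8:].reshape(4,4)
def ray(f,u,v):
    K,d,T=par(f); p=cv2.undistortPoints(np.array([[[u,v]]],float),K,d)[0,0]
    return T[:3,3],T[:3,:3]@np.array([p[0],p[1],1])
def atz(f,u,v,z):
    o,r=ray(f,u,v); return o+r*(z-o[2])/r[2]
def proj(f,P):
    K,d,T=par(f); Ti=np.linalg.inv(T)
    return cv2.projectPoints(np.array(P,float).reshape(-1,3),cv2.Rodrigues(Ti[:3,:3])[0],Ti[:3,3],K,d)[0][:,0]
E
python3 -c "
from h import *
a=snap('top','top0');b=snap('scene','sc0')
for n in('top0','sc0'):print(par(n))
o=bot.get_obs();print(o)
snap('wrist','w0')"
```

```text
(array([[392.95396052,   0.        , 316.07164931],
       [  0.        , 392.95396052, 206.24191475],
       [  0.        ,   0.        ,   1.        ]]), array([0.03049514, 0.        , 0.        , 0.        , 0.        ]), array([[-2.91304345e-02, -9.97664880e-01,  6.17754437e-02,
         4.37667095e-01],
       [-9.99539870e-01,  2.85510333e-02, -1.02414079e-02,
        -1.24209188e-04],
       [ 8.45374023e-03, -6.20453557e-02, -9.98037528e-01,
         1.37366736e+00],
       [ 0.00000000e+00,  0.00000000e+00,  0.00000000e+00,
         1.00000000e+00]]))
(array([[475.20758945,   0.        , 317.6922229 ],
       [  0.        , 475.20758945, 200.13008545],
       [  0.        ,   0.        ,   1.        ]]), array([-0.06641231,  0.        ,  0.        ,  0.        ,  0.        ]), array([[ 0.79505662,  0.50023119, -0.3430069 ,  0.98216779],
       [ 0.606312  , -0.64012892,  0.471827  , -0.64496208],
       [ 0.01645394, -0.58309838, -0.81223491,  1.19577734],
       [ 0.        ,  0.        ,  0.        ,  1.        ]]))
{'t': 0.1, 'q': array([-1.4271032 ,  0.47769802,  0.02233845,  1.55634524, -0.01149421,
        1.10927327, -0.08313269]), 'joint_vel': array([-0.00035868, -0.00237171,  0.00132428, -0.00160761,  0.00027163,
        0.00108573,  0.00035001]), 'joint_torque': array([ 3.82597646e-03, -5.97761428e+01,  1.61330111e+00, -2.81955385e+01,
        1.27793927e-02,  4.99945381e-03, -2.26811704e-05]), 'eef_pos': array([0.16804898, 0.65320809, 0.23043896]), 'tool_rot': array([-4.12496035e-05,  1.25567318e-01,  9.92084781e-01, -7.96806399e-04]), 'contact_force': array([ 1.0722359 , -0.3169729 ,  0.73953362]), 'torque': array([ 0.00783307,  0.00088495, -0.03977795]), 'grasp_force': 0.0, 'gripper_width': 1.00081624297773}
```

View pics/top0.png

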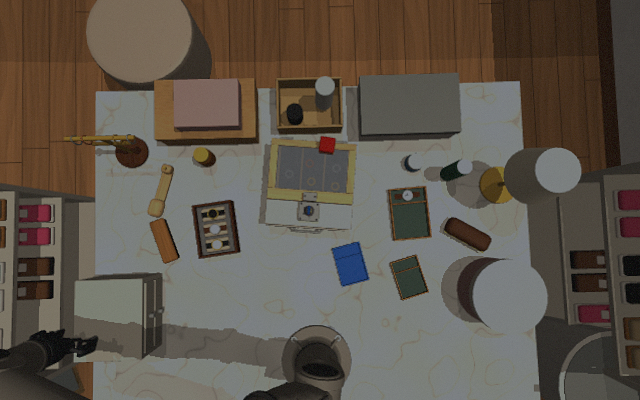

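View pics/sc0.png

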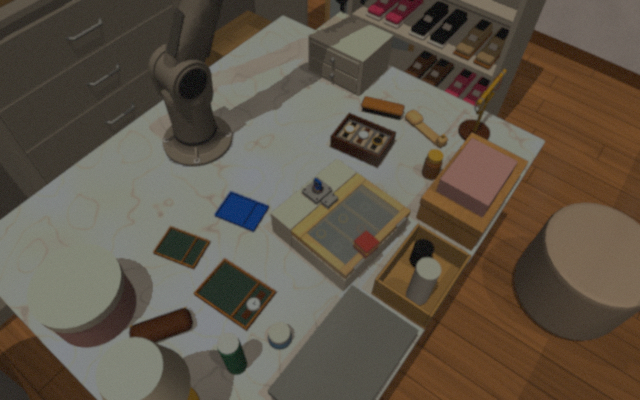

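The tray is the larger green-floored one, at top (408,213), with the watch at its far end. The chest's lock is at (308,210). I'll enlarge both.

```bash
python3 -c "
from h import *
a=cv2.imread('pics/top0.png');b=cv2.imread('pics/sc0.png')
f=lambda i,u,v,w,h,s:cv2.convertScaleAbs(cv2.resize(i[v:v+h,u:u+w],None,fx=s,fy=s,interpolation=cv2.INTER_CUBIC),alpha=1.5)
A=f(a,258,130,105,105,3.8)
B=f(a,380,175,60,75,5.3);C=f(b,275,160,100,75,4);
print(A.shape,B.shape)
D=np.zeros((600,800,3),np.uint8)
D[:399,:399]=A;D[:397,400:718]=B[:397];
cv2.imwrite('pics/c1.png',D)
cv2.imwrite('pics/c2.png',f(b,265,165,100,75,8))
"
```

```text
(399, 399, 3) (398, 318, 3)
```

View pics/c1.png

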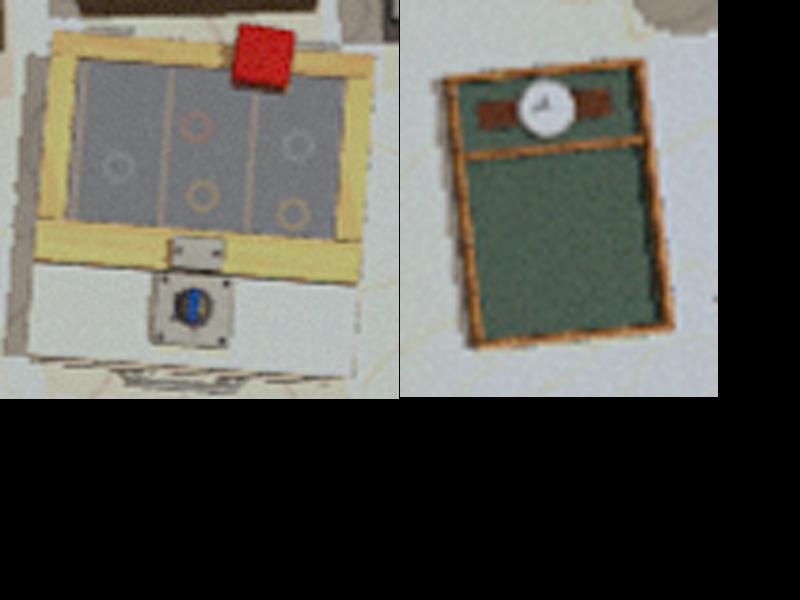

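View pics/c2.png

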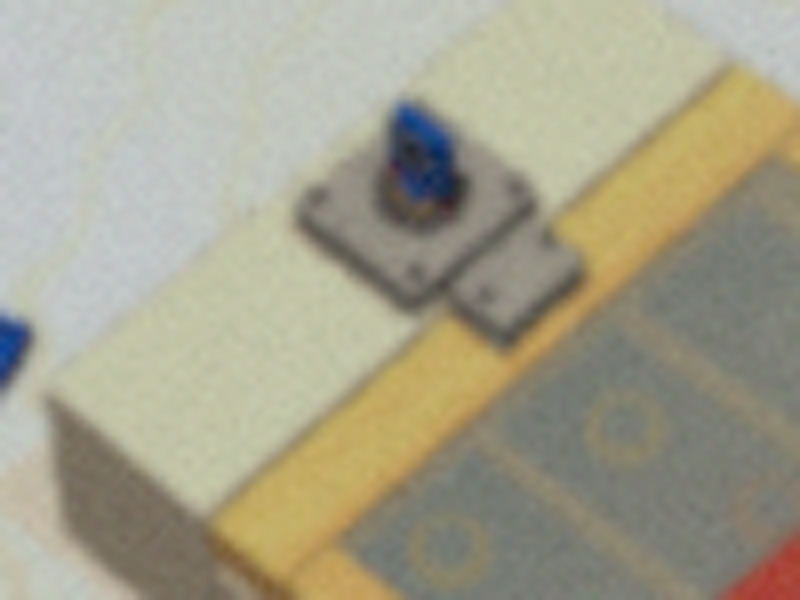

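```bash
python3 -c "
from h import *
P=lambda u,v:(258+(u+.5)/3.8-.5,130+(v+.5)/3.8-.5)
Q=lambda u,v:(380+(u-400+.5)/5.3-.5,175+(v+.5)/5.3-.5)
S=lambda u,v:(265+(u+.5)/8-.5,165+(v+.5)/8-.5)
print('case centre',atz('top0',*P(193,310),.12),'bow',atz('top0',*P(194,306),.15))
yaw=lambda d:np.degrees(np.arctan2(d[1],d[0]))
for a,b,z in(((30,357),(355,377),.1),((35,262),(360,283),.1),((52,33),(374,57),.1),((155,273),(236,277),.12),((149,343),(231,348),.12)):
  d=atz('top0',*P(*a),z)-atz('top0',*P(*b),z);print('yaw',yaw(d)-90,d)
# tray rim corners
c=[atz('top0',*Q(*p),.018) for p in((446,77),(642,62),(674,327),(473,347))]
c=np.array(c);print(c,c.mean(0),yaw(c[0]-c[3]),yaw(c[1]-c[2]),yaw(c[0]-c[1])-90, np.linalg.norm(c[0]-c[3]),np.linalg.norm(c[0]-c[1]))
# scene: triangulate bow top & case corners
print('scene case', np.mean([atz('sc0',*S(*p),.12) for p in((300,207),(412,300),(533,207))],0), [atz('sc0',*S(*p),.12) for p in((300,207),(412,300),(533,207))])
print('bow',atz('sc0',*S(424,155),.149))
"
```

```text
case centre [0.50007278 0.01189781 0.12      ] bow [0.50184007 0.01069845 0.15      ]
yaw -5.184238845915985 [0.02504859 0.2760791  0.        ]
yaw -5.339803933590446 [0.02590731 0.27717856 0.        ]
yaw -5.863168718205259 [0.02844394 0.27698762 0.        ]
yaw -4.468076751220266 [0.00531676 0.06804047 0.        ]
yaw -5.147867251628838 [0.0061846 0.0686493 0.       ]
[[ 0.57387082 -0.26605292  0.018     ]
 [ 0.58002601 -0.394498    0.018     ]
 [ 0.40673268 -0.40715396  0.018     ]
 [ 0.39746982 -0.27638033  0.018     ]] [ 0.48952483 -0.3360213   0.018     ] 3.3505613998235986 4.177012497971643 2.7435612019867506 0.17670304595997754 0.12859247292772943
scene case [ 0.51279652 -0.00606257  0.12      ] [array([ 0.47259161, -0.02043429,  0.12      ]), array([ 0.52830623, -0.02808875,  0.12      ]), array([0.53749172, 0.03033533, 0.12      ])]
bow [0.50622407 0.00695503 0.149     ]
```

The rail lock and key sit at about (0.503, 0.008) with chest yaw near -5.2°. The tray is centred at about (0.49, -0.336) with yaw about 3.5°. I'll move above the lock.

Emit:
{"name": "jog_arm", "arguments": {"rows": [{"x": -28,"y": -29,"z": -3,"az": -4.6,"fingers": 85},{"x": -28,"y": -29,"z": -3,"az": -4.6},{"x": -28,"y": -29,"z": -3},{"x": -28,"y": -29,"z": -3},{"x": -28,"y": -29,"z": -3},{"x": -28,"y": -29,"z": -3},{"x": -28,"y": -29,"z": -3},{"x": -28,"y": -29,"z": -3}]}}

```text
invalid input
```

Emit:
{"name": "jog_arm", "arguments": {"rows": [{"x": -20,"y": -45},{"x": -20,"y": -45},{"x": -20,"y": -45},{"x": -20,"y": -45},{"x": -20,"y": -45},{"x": -20,"y": -45},{"x": -20,"y": -45},{"fingers": 85}]}}

```text
invalid input
```

```bash
python3 -c "
from h import *
c=snap('wrist','w1');o=bot.get_obs();print(o['t'],o['eef_pos'],o['tool_rot'],o['q']);print(par('w1'))
cv2.imwrite('pics/w1.png',cv2.convertScaleAbs(c['pixels'][:,:,::-1],alpha=1.5))
print(proj('w1',[[.503,.008,.123]]))"
```

```text
0.2 [0.16813503 0.65338361 0.23068641] [-3.10734527e-05  1.25615617e-01  9.92078833e-01 -5.52670377e-04] [-1.42706268  0.47754691  0.02240012  1.55600211 -0.01152023  1.10927946
 -0.08312663]
(array([[339.99814169,   0.        , 319.41949946],
       [  0.        , 339.99814169, 201.41309414],
       [  0.        ,   0.        ,   1.        ]]), array([0.00938466, 0.        , 0.        , 0.        , 0.        ]), array([[ 0.24918138,  0.93224149,  0.26236319,  0.10087965],
       [ 0.96845515, -0.23935698, -0.0693027 ,  0.66945266],
       [-0.00180839,  0.27135592, -0.96247737,  0.37378729],
       [ 0.        ,  0.        ,  0.        ,  1.        ]]))
[[-162.47571608  616.55855804]]
```

View pics/w1.png

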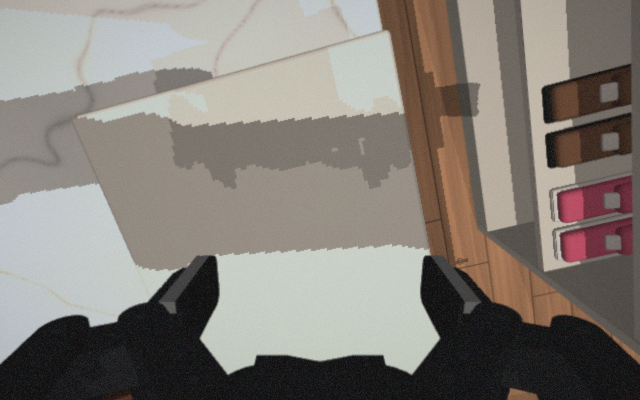

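The jog was refused, so the arm hasn't moved and this picture only shows a cabinet below. I'll send full rows.

Emit:
{"name": "jog_arm", "arguments": {"rows": [{"x": -28,"y": -29,"z": -3,"ax": 0,"ay": 0,"az": -4.6,"fingers": 85},{"x": -28,"y": -29,"z": -3,"ax": 0,"ay": 0,"az": -4.6,"fingers": 85},{"x": -28,"y": -29,"z": -3,"ax": 0,"ay": 0,"az": 0,"fingers": 85},{"x": -28,"y": -29,"z": -3,"ax": 0,"ay": 0,"az": 0,"fingers": 85},{"x": -28,"y": -29,"z": -3,"ax": 0,"ay": 0,"az": 0,"fingers": 85},{"x": -28,"y": -29,"z": -3,"ax": 0,"ay": 0,"az": 0,"fingers": 85},{"x": -28,"y": -29,"z": -3,"ax": 0,"ay": 0,"az": 0,"fingers": 85},{"x": -28,"y": -29,"z": -3,"ax": 0,"ay": 0,"az": 0,"fingers": 85}]}}

```text
t: 1.0
eef_pos: [0.3629, 0.3952, 0.2554]
tool_rot: [-0.0, 0.046, 0.999, 0.0]
contact_force: [1.0, 0.7, 1.4]
gripper_width: 0.996
grasp_force: 0.0
```

Emit:
{"name": "jog_arm", "arguments": {"rows": [{"x": -20,"y": -45,"z": 0,"ax": 0,"ay": 0,"az": 0,"fingers": 85},{"x": -20,"y": -45,"z": 0,"ax": 0,"ay": 0,"az": 0,"fingers": 85},{"x": -20,"y": -45,"z": 0,"ax": 0,"ay": 0,"az": 0,"fingers": 85},{"x": -20,"y": -45,"z": 0,"ax": 0,"ay": 0,"az": 0,"fingers": 85},{"x": -20,"y": -45,"z": 0,"ax": 0,"ay": 0,"az": 0,"fingers": 85},{"x": -20,"y": -45,"z": 0,"ax": 0,"ay": 0,"az": 0,"fingers": 85},{"x": -20,"y": -45,"z": 0,"ax": 0,"ay": 0,"az": 0,"fingers": 85},{"x": 0,"y": 0,"z": 0,"ax": 0,"ay": 0,"az": 0,"fingers": 60}]}}

```text
t: 1.8
eef_pos: [0.4742, 0.0631, 0.2556]
tool_rot: [0.001, 0.051, 0.999, -0.001]
contact_force: [-0.5, 0.2, 0.1]
gripper_width: 0.849
grasp_force: 0.0
```

```bash
python3 -c "
from h import *
c=snap('wrist','w2');o=bot.get_obs();print(o['t'],o['eef_pos'],o['tool_rot'],o['q'])
u,v=proj('w2',[[.503,.008,.123]])[0];print(u,v)
u=int(min(max(u,110),530));v=int(min(max(v,80),320));print(u-100,v-75)
i=c['pixels'][v-75:v+75,u-100:u+100,::-1]
cv2.imwrite('pics/w2c.png',cv2.convertScaleAbs(cv2.resize(i,None,fx=4,fy=4,interpolation=cv2.INTER_CUBIC),alpha=1.5))
"
```

```text
1.85 [0.47343552 0.06675801 0.25540028] [ 1.86365708e-04  4.91829874e-02  9.98789731e-01 -2.67484268e-04] [-0.58791366  0.11923303  0.34811433  2.00147949 -0.04667549  1.02824872
  1.25441688]
261.1556341944924 229.85722330260762
161 154
```

View pics/w2c.png

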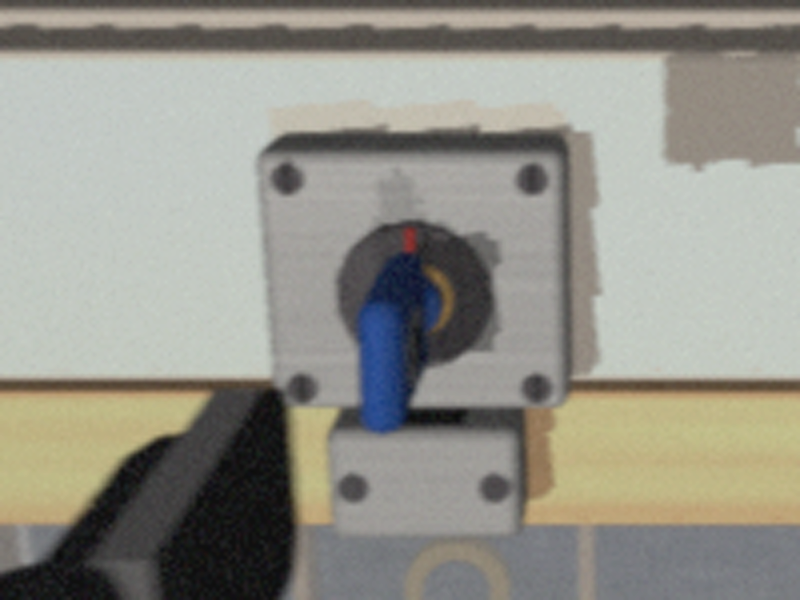

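The rose centre is at crop (416,293), the case corners at (262,160), (566,152), (569,402) and (275,404), and the bow top around (382,362).

```bash
python3 -c "
from h import *
P=lambda u,v:(161+(u+.5)/4-.5,154+(v+.5)/4-.5)
print('rose',atz('w2',*P(416,293),.123))
c=np.array([atz('w2',*P(*p),.12) for p in((262,157),(567,152),(569,402),(275,404))]);print(c,c.mean(0))
yaw=lambda a,b,z:np.degrees(np.arctan2(*(atz('w2',*P(*b),z)-atz('w2',*P(*a),z))[1::-1]))
print('yaws',yaw((287,179),(302,388),.12),yaw((531,179),(537,388),.12),yaw((531,179),(287,179),.12)+0,yaw((537,388),(302,388),.12),'seam',yaw((0,383),(800,383),.1))
print('bow top',atz('w2',*P(381,302),.163),atz('w2',*P(384,430),.163))
"
```

```text
rose [0.50059517 0.0113784  0.123     ]
[[ 0.46807388 -0.01720697  0.12      ]
 [ 0.47352488  0.04711188  0.12      ]
 [ 0.53062752  0.04092209  0.12      ]
 [ 0.52446561 -0.02432944  0.12      ]] [0.49917297 0.01162439 0.12      ]
yaws -5.868370959030247 -5.456005089645046 -95.81293385152019 -95.81809324440687 seam 84.17977576372898
bow top [0.48782514 0.013096   0.163     ] [0.5134344  0.00973172 0.163     ]
```

Emit:
{"name": "jog_arm", "arguments": {"rows": [{"x": -16,"y": -26,"z": 10,"ax": 0,"ay": 0,"az": 0,"fingers": 40},{"x": -16,"y": -26,"z": 10,"ax": 0,"ay": 0,"az": 0,"fingers": 40},{"x": 0,"y": 0,"z": 20,"ax": 0,"ay": 0,"az": 0,"fingers": 40},{"x": 0,"y": 0,"z": 20,"ax": 0,"ay": 0,"az": 0,"fingers": 40},{"x": 0,"y": 0,"z": 15,"ax": 0,"ay": 0,"az": 0,"fingers": 40},{"x": 0,"y": 0,"z": 0,"ax": 0,"ay": 0,"az": 0,"fingers": 40},{"x": 0,"y": 0,"z": 0,"ax": 0,"ay": 0,"az": 0,"fingers": 40},{"x": 0,"y": 0,"z": 0,"ax": 0,"ay": 0,"az": 0,"fingers": 40}]}}

```text
t: 2.65
eef_pos: [0.5006, 0.0163, 0.1812]
tool_rot: [0.001, 0.045, 0.999, 0.0]
contact_force: [-0.1, -0.5, 0.0]
gripper_width: 0.468
grasp_force: 0.0
```

```bash
python3 -c "
from h import *
c=snap('wrist','w3');o=bot.get_obs();print(o['t'],o['eef_pos'],o['tool_rot'],o['contact_force'],o['torque'],o['gripper_width'])
print(proj('w3',[[.5005,.0115,.163],[.5005,.0115,.123],o['eef_pos']]))
i=c['pixels'][150:400,160:480,::-1]
cv2.imwrite('pics/w3c.png',cv2.convertScaleAbs(cv2.resize(i,None,fx=2.4,fy=2.4,interpolation=cv2.INTER_CUBIC),alpha=1.5))
"
```

```text
2.7 [0.50064029 0.0161285  0.18124396] [8.21713307e-04 4.52950274e-02 9.98973257e-01 3.43421429e-04] [-0.68441049  0.07777991  0.19801476] [0.04323753 0.03694259 0.04920189] 0.4655144263506462
[[312.56410276 246.74749603]
 [313.79590064 221.12100721]
 [321.83473534 262.07002718]]
```

View pics/w3c.png

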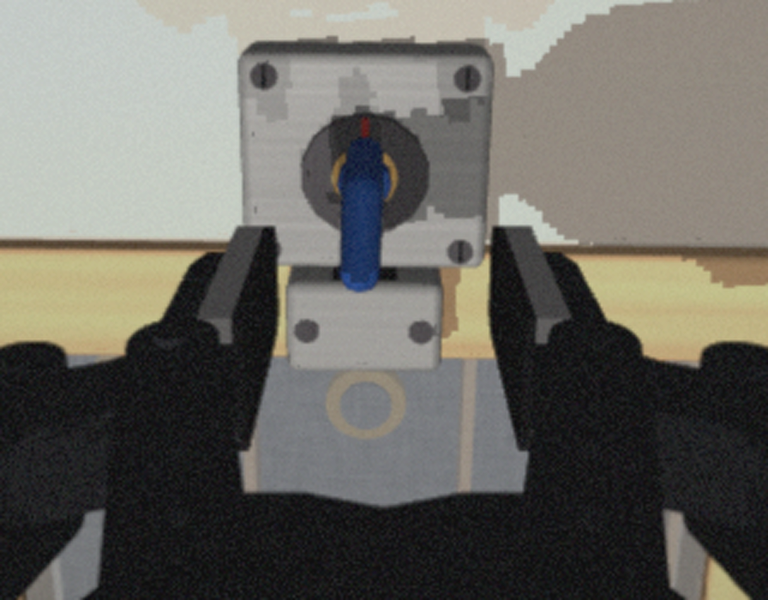

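The bow sits left of the fingers' midline (361 against 383), about 4.6 mm, which matches the computed offset. I'll correct it, descend and close.

Emit:
{"name": "jog_arm", "arguments": {"rows": [{"x": 0,"y": -4.7,"z": 0,"ax": 0,"ay": 0,"az": 0.6,"fingers": 40},{"x": 0,"y": 0,"z": 12,"ax": 0,"ay": 0,"az": 0,"fingers": 40},{"x": 0,"y": 0,"z": 12,"ax": 0,"ay": 0,"az": 0,"fingers": 40},{"x": 0,"y": 0,"z": 12,"ax": 0,"ay": 0,"az": 0,"fingers": 40},{"x": 0,"y": 0,"z": 10,"ax": 0,"ay": 0,"az": 0,"fingers": 40},{"x": 0,"y": 0,"z": 0,"ax": 0,"ay": 0,"az": 0,"fingers": 25},{"x": 0,"y": 0,"z": 0,"ax": 0,"ay": 0,"az": 0,"fingers": 20},{"x": 0,"y": 0,"z": 0,"ax": 0,"ay": 0,"az": 0,"fingers": 16}]}}

```text
t: 3.5
eef_pos: [0.4999, 0.0109, 0.1346]
tool_rot: [0.0, 0.051, 0.999, 0.0]
contact_force: [-0.4, -0.8, -0.3]
gripper_width: 0.182
grasp_force: 0.0
```

```bash
cat > o.py <<'E'
from h import *
np.set_printoptions(precision=4,suppress=True)
o=bot.get_obs();q=o['tool_rot']
y=np.degrees(2*np.arctan2(q[2],q[1]))-180
R=o['eef_pos']-[.5005,.0115,o['eef_pos'][2]]
print(o['t'],o['eef_pos'],'yaw',y,q[[0,3]],'F',o['contact_force'],'M',o['torque'],o['gripper_width']*85.4,o['grasp_force'],'q',o['q'],'tau7',o['joint_torque'][6])
E
python3 o.py
```

```text
3.5 [0.4999 0.0109 0.1346] yaw -5.825649173644678 [0.0003 0.0001] F [-0.3951 -0.8387 -0.3338] M [-0.0035  0.0109 -0.0146] 15.568386934271812 0.0 q [-0.4505  0.3283  0.3657  2.0792 -0.168   0.761   1.4886] tau7 0.0005819090984005015
```

Emit:
{"name": "jog_arm", "arguments": {"force": 50, "rows": [{"x": 0,"y": 0,"z": 0,"ax": 0,"ay": 0,"az": 0,"fingers": 11},{"x": 0,"y": 0,"z": 0,"ax": 0,"ay": 0,"az": 0,"fingers": 8},{"x": 0,"y": 0,"z": 0,"ax": 0,"ay": 0,"az": 0,"fingers": 5},{"x": 0,"y": 0,"z": 0,"ax": 0,"ay": 0,"az": 0,"fingers": 2},{"x": 0,"y": 0,"z": 0,"ax": 0,"ay": 0,"az": 0,"fingers": 2},{"x": 0,"y": 0,"z": 0,"ax": 0,"ay": 0,"az": 0,"fingers": 2},{"x": 0,"y": 0,"z": 0,"ax": 0,"ay": 0,"az": 0,"fingers": 2},{"x": 0,"y": 0,"z": 0,"ax": 0,"ay": 0,"az": 0,"fingers": 2}]}}

```text
t: 4.3
eef_pos: [0.5, 0.011, 0.1348]
tool_rot: [0.0, 0.051, 0.999, 0.0]
contact_force: [-1.5, 0.3, 5.6]
gripper_width: 0.098
grasp_force: 49.0
```

```bash
python3 o.py; python3 - <<'E'
from h import *
for i in range(4):
    bot.read_camera('top'); o=bot.get_obs(); print(o['t'],o['contact_force'],o['torque'],o['joint_torque'][6])
E
```

```text
4.3 [0.5    0.011  0.1348] yaw -5.827403674610622 [0.0004 0.0002] F [-1.5091  0.2557  5.573 ] M [-0.0179  0.243   0.0284] 8.342341442190303 48.985528349876404 q [-0.4505  0.3279  0.3658  2.079  -0.1681  0.7612  1.4886] tau7 0.00014753251889487728
4.35 [-0.9693296   0.1332192   6.65640544] [0.00788025 0.25066389 0.00786391] 0.00021183494936849456
4.4 [-0.14310781 -0.53138921  6.45120186] [0.01008684 0.20520832 0.0621014 ] 0.00010696011031541275
4.45 [-0.82402591 -0.2250101   6.02993963] [ 0.00800278  0.18917068 -0.01510895] 0.00025639737032179255
4.5 [-0.97448541 -0.3404279   6.01853763] [0.0749063  0.15049196 0.04887421] 0.00014653012840426527
```

Emit:
{"name": "jog_arm", "arguments": {"rows": [{"x": 0,"y": 0,"z": -0.3,"ax": 0,"ay": 0,"az": 2,"fingers": 2},{"x": 0,"y": 0,"z": 0,"ax": 0,"ay": 0,"az": 4,"fingers": 2},{"x": 0,"y": 0,"z": 0,"ax": 0,"ay": 0,"az": 4,"fingers": 2},{"x": 0,"y": 0,"z": 0,"ax": 0,"ay": 0,"az": 4,"fingers": 2},{"x": 0,"y": 0,"z": 0,"ax": 0,"ay": 0,"az": 4,"fingers": 2},{"x": 0,"y": 0,"z": 0,"ax": 0,"ay": 0,"az": 4,"fingers": 2},{"x": 0,"y": 0,"z": 0,"ax": 0,"ay": 0,"az": 4,"fingers": 2},{"x": 0,"y": 0,"z": 0,"ax": 0,"ay": 0,"az": 0,"fingers": 2}]}}

```text
t: 5.3
eef_pos: [0.5003, 0.0121, 0.1348]
tool_rot: [0.001, 0.274, 0.962, 0.001]
contact_force: [1.0, 4.0, 0.9]
gripper_width: 0.092
grasp_force: 48.9
```

```bash
cat > m.py <<'E'
from h import *
np.set_printoptions(precision=4,suppress=True)
import sys
n=int(sys.argv[1]) if len(sys.argv)>1 else 6
L=[];
for i in range(n):
    bot.read_camera('top'); o=bot.get_obs(); L.append([*o['contact_force'],*o['torque'],o['joint_torque'][6]])
L=np.array(L);q=o['tool_rot']
y=(np.degrees(2*np.arctan2(q[2],q[1]))-180)
print(o['t'],o['eef_pos'],'yaw',y,'turned',-5.83-y,'mean',L.mean(0),'sd',L.std(0),'w',o['gripper_width']*85.4,o['grasp_force'],'q',o['q'])
E
python3 m.py
```

```text
5.6 [0.5003 0.012  0.1349] yaw -31.683479348562372 turned 25.853479348562374 mean [ 2.4245  4.7743  0.9842  1.211  -0.5551  0.1018 -0.1413] sd [0.8287 0.3821 0.4265 0.0707 0.0632 0.0148 0.0953] w 8.131212202324676 48.85158598423004 q [-0.5355  0.3393  0.4694  2.0837 -0.2211  0.7636  1.0892]
```

Emit:
{"name": "jog_arm", "arguments": {"rows": [{"x": 0.2,"y": 0.8,"z": 0,"ax": 0,"ay": 0,"az": 0,"fingers": 2},{"x": 0,"y": 0,"z": 0,"ax": 0,"ay": 0,"az": 2,"fingers": 2},{"x": 0,"y": 0,"z": 0,"ax": 0,"ay": 0,"az": 2,"fingers": 2},{"x": 0,"y": 0,"z": 0,"ax": 0,"ay": 0,"az": 2,"fingers": 2},{"x": 0,"y": 0,"z": 0,"ax": 0,"ay": 0,"az": 2,"fingers": 2},{"x": 0,"y": 0,"z": 0,"ax": 0,"ay": 0,"az": 0,"fingers": 2},{"x": 0,"y": 0,"z": 0,"ax": 0,"ay": 0,"az": 0,"fingers": 2},{"x": 0,"y": 0,"z": 0,"ax": 0,"ay": 0,"az": 0,"fingers": 2}]}}

```text
t: 6.4
eef_pos: [0.5005, 0.0123, 0.1348]
tool_rot: [0.0, 0.34, 0.941, 0.001]
contact_force: [2.9, 4.4, 1.5]
gripper_width: 0.096
grasp_force: 48.9
```

```bash
python3 m.py 4
```

```text
6.6 [0.5005 0.0123 0.1348] yaw -39.70598310520299 turned 33.87598310520299 mean [ 2.3849  4.7445  1.0498  1.1138 -0.6359  0.0943 -0.0958] sd [0.6548 0.6977 0.3674 0.038  0.01   0.0296 0.0001] w 8.369484158450128 48.923524618148804 q [-0.5631  0.3443  0.5032  2.0847 -0.2381  0.7654  0.9658]
```

Emit:
{"name": "jog_arm", "arguments": {"rows": [{"x": 0,"y": 0,"z": 0,"ax": 0,"ay": 0,"az": -0.5,"fingers": 2},{"x": 0,"y": 0,"z": 0,"ax": 0,"ay": 0,"az": 0,"fingers": 2},{"x": 0,"y": 0,"z": 0,"ax": 0,"ay": 0,"az": 0,"fingers": 2},{"x": 0,"y": 0,"z": 0,"ax": 0,"ay": 0,"az": 0,"fingers": 2},{"x": 0,"y": 0,"z": 0,"ax": 0,"ay": 0,"az": 0,"fingers": 2},{"x": 0,"y": 0,"z": 0,"ax": 0,"ay": 0,"az": 0,"fingers": 2},{"x": 0,"y": 0,"z": 0,"ax": 0,"ay": 0,"az": 0,"fingers": 2},{"x": 0,"y": 0,"z": 0,"ax": 0,"ay": 0,"az": 0,"fingers": 2}]}}

```text
t: 7.4
eef_pos: [0.5005, 0.0123, 0.1348]
tool_rot: [0.0, 0.336, 0.942, 0.001]
contact_force: [2.7, 4.8, 1.9]
gripper_width: 0.099
grasp_force: 48.9
```

```bash
python3 m.py 4
```

```text
7.6 [0.5005 0.0123 0.1348] yaw -39.21134883760192 turned 33.38134883760192 mean [ 2.7383  4.9393  1.6983  1.1268 -0.6123  0.0872 -0.078 ] sd [0.5911 0.3995 0.4201 0.034  0.0112 0.0172 0.    ] w 8.378187250147095 48.90575051307678 q [-0.5614  0.344   0.5011  2.0847 -0.237   0.7652  0.9733]
```

tau7 turns out to be a clean torque reading, about 0.036 Nm per degree. I'll advance in 3° steps and check it after each one.

```bash
cat > t.py <<'E'
from h import *
o=bot.get_obs();q=o['tool_rot']
print(round(o['t'],2),'turned %.2f tau7 %.4f Mz %.3f'%(-5.83-(np.degrees(2*np.arctan2(q[2],q[1]))-180),o['joint_torque'][6],o['torque'][2]),o['contact_force'].round(1),o['eef_pos'].round(4))
E
```

Emit:
{"name": "jog_arm", "arguments": {"rows": [{"x": 0,"y": 0,"z": 0,"ax": 0,"ay": 0,"az": 1,"fingers": 2},{"x": 0,"y": 0,"z": 0,"ax": 0,"ay": 0,"az": 1,"fingers": 2},{"x": 0,"y": 0,"z": 0,"ax": 0,"ay": 0,"az": 1,"fingers": 2},{"x": 0,"y": 0,"z": 0,"ax": 0,"ay": 0,"az": 1,"fingers": 2},{"x": 0,"y": 0,"z": 0,"ax": 0,"ay": 0,"az": 0,"fingers": 2},{"x": 0,"y": 0,"z": 0,"ax": 0,"ay": 0,"az": 0,"fingers": 2},{"x": 0,"y": 0,"z": 0,"ax": 0,"ay": 0,"az": 0,"fingers": 2},{"x": 0,"y": 0,"z": 0,"ax": 0,"ay": 0,"az": 0,"fingers": 2}]}}

```text
t: 8.4
eef_pos: [0.5006, 0.0125, 0.1349]
tool_rot: [0.001, 0.368, 0.93, 0.001]
contact_force: [2.9, 5.0, 1.0]
gripper_width: 0.094
grasp_force: 48.9
```

```bash
python3 t.py
```

```text
8.4 turned 37.37 tau7 -0.1049 Mz 0.146 [2.9 5.  1. ] [0.5006 0.0125 0.1349]
```

Emit:
{"name": "jog_arm", "arguments": {"rows": [{"x": 0,"y": 0,"z": 0,"ax": 0,"ay": 0,"az": 1,"fingers": 2},{"x": 0,"y": 0,"z": 0,"ax": 0,"ay": 0,"az": 1,"fingers": 2},{"x": 0,"y": 0,"z": 0,"ax": 0,"ay": 0,"az": 1,"fingers": 2},{"x": 0,"y": 0,"z": 0,"ax": 0,"ay": 0,"az": 0,"fingers": 2},{"x": 0,"y": 0,"z": 0,"ax": 0,"ay": 0,"az": 0,"fingers": 2},{"x": 0,"y": 0,"z": 0,"ax": 0,"ay": 0,"az": 0,"fingers": 2},{"x": 0,"y": 0,"z": 0,"ax": 0,"ay": 0,"az": 0,"fingers": 2},{"x": 0,"y": 0,"z": 0,"ax": 0,"ay": 0,"az": 0,"fingers": 2}]}}

```text
t: 9.2
eef_pos: [0.5007, 0.0125, 0.1348]
tool_rot: [0.001, 0.392, 0.92, 0.001]
contact_force: [3.1, 5.5, 0.1]
gripper_width: 0.095
grasp_force: 48.8
```

```bash
python3 t.py
```

```text
9.2 turned 40.37 tau7 -0.1087 Mz 0.179 [3.1 5.5 0.1] [0.5007 0.0125 0.1348]
```

Emit:
{"name": "jog_arm", "arguments": {"rows": [{"x": 0,"y": 0,"z": 0,"ax": 0,"ay": 0,"az": 1,"fingers": 2},{"x": 0,"y": 0,"z": 0,"ax": 0,"ay": 0,"az": 1,"fingers": 2},{"x": 0,"y": 0,"z": 0,"ax": 0,"ay": 0,"az": 1,"fingers": 2},{"x": 0,"y": 0,"z": 0,"ax": 0,"ay": 0,"az": 0,"fingers": 2},{"x": 0,"y": 0,"z": 0,"ax": 0,"ay": 0,"az": 0,"fingers": 2},{"x": 0,"y": 0,"z": 0,"ax": 0,"ay": 0,"az": 0,"fingers": 2},{"x": 0,"y": 0,"z": 0,"ax": 0,"ay": 0,"az": 0,"fingers": 2},{"x": 0,"y": 0,"z": 0,"ax": 0,"ay": 0,"az": 0,"fingers": 2}]}}

```text
t: 10.0
eef_pos: [0.5007, 0.0126, 0.1349]
tool_rot: [0.001, 0.416, 0.909, 0.001]
contact_force: [2.7, 6.1, -0.0]
gripper_width: 0.097
grasp_force: 48.8
```

```bash
python3 t.py
```

```text
10.0 turned 43.36 tau7 -0.1130 Mz 0.145 [ 2.7  6.1 -0. ] [0.5007 0.0126 0.1349]
```

Emit:
{"name": "jog_arm", "arguments": {"rows": [{"x": 0.4,"y": 0.7,"z": 0,"ax": 0,"ay": 0,"az": 1,"fingers": 2},{"x": 0,"y": 0,"z": 0,"ax": 0,"ay": 0,"az": 1,"fingers": 2},{"x": 0,"y": 0,"z": 0,"ax": 0,"ay": 0,"az": 1,"fingers": 2},{"x": 0,"y": 0,"z": 0,"ax": 0,"ay": 0,"az": 0,"fingers": 2},{"x": 0,"y": 0,"z": 0,"ax": 0,"ay": 0,"az": 0,"fingers": 2},{"x": 0,"y": 0,"z": 0,"ax": 0,"ay": 0,"az": 0,"fingers": 2},{"x": 0,"y": 0,"z": 0,"ax": 0,"ay": 0,"az": 0,"fingers": 2},{"x": 0,"y": 0,"z": 0,"ax": 0,"ay": 0,"az": 0,"fingers": 2}]}}

```text
t: 10.8
eef_pos: [0.5008, 0.0128, 0.1348]
tool_rot: [0.001, 0.441, 0.898, 0.0]
contact_force: [3.3, 4.1, 0.6]
gripper_width: 0.096
grasp_force: 48.9
```

```bash
python3 t.py
```

```text
10.8 turned 46.47 tau7 -0.1137 Mz 0.126 [3.3 4.1 0.6] [0.5008 0.0128 0.1348]
```

Emit:
{"name": "jog_arm", "arguments": {"rows": [{"x": 0,"y": 0,"z": 0,"ax": 0,"ay": 0,"az": 1,"fingers": 2},{"x": 0,"y": 0,"z": 0,"ax": 0,"ay": 0,"az": 1,"fingers": 2},{"x": 0,"y": 0,"z": 0,"ax": 0,"ay": 0,"az": 1,"fingers": 2},{"x": 0,"y": 0,"z": 0,"ax": 0,"ay": 0,"az": 0,"fingers": 2},{"x": 0,"y": 0,"z": 0,"ax": 0,"ay": 0,"az": 0,"fingers": 2},{"x": 0,"y": 0,"z": 0,"ax": 0,"ay": 0,"az": 0,"fingers": 2},{"x": 0,"y": 0,"z": 0,"ax": 0,"ay": 0,"az": 0,"fingers": 2},{"x": 0,"y": 0,"z": 0,"ax": 0,"ay": 0,"az": 0,"fingers": 2}]}}

```text
t: 11.6
eef_pos: [0.5009, 0.0128, 0.1348]
tool_rot: [0.001, 0.464, 0.886, 0.001]
contact_force: [3.0, 4.9, 1.2]
gripper_width: 0.094
grasp_force: 48.9
```

```bash
python3 t.py
```

```text
11.6 turned 49.47 tau7 -0.1142 Mz 0.108 [3.  4.9 1.2] [0.5009 0.0128 0.1348]
```

Emit:
{"name": "jog_arm", "arguments": {"rows": [{"x": 0,"y": 0,"z": 0,"ax": 0,"ay": 0,"az": 1,"fingers": 2},{"x": 0,"y": 0,"z": 0,"ax": 0,"ay": 0,"az": 1,"fingers": 2},{"x": 0,"y": 0,"z": 0,"ax": 0,"ay": 0,"az": 1,"fingers": 2},{"x": 0,"y": 0,"z": 0,"ax": 0,"ay": 0,"az": 0,"fingers": 2},{"x": 0,"y": 0,"z": 0,"ax": 0,"ay": 0,"az": 0,"fingers": 2},{"x": 0,"y": 0,"z": 0,"ax": 0,"ay": 0,"az": 0,"fingers": 2},{"x": 0,"y": 0,"z": 0,"ax": 0,"ay": 0,"az": 0,"fingers": 2},{"x": 0,"y": 0,"z": 0,"ax": 0,"ay": 0,"az": 0,"fingers": 2}]}}

```text
t: 12.4
eef_pos: [0.501, 0.0129, 0.1348]
tool_rot: [0.001, 0.487, 0.873, 0.001]
contact_force: [4.5, 4.5, 1.1]
gripper_width: 0.093
grasp_force: 48.8
```

```bash
python3 t.py
```

```text
12.4 turned 52.46 tau7 -0.1156 Mz 0.147 [4.5 4.5 1.1] [0.501  0.0129 0.1348]
```

Emit:
{"name": "jog_arm", "arguments": {"rows": [{"x": 0,"y": 0,"z": 0,"ax": 0,"ay": 0,"az": 1,"fingers": 2},{"x": 0,"y": 0,"z": 0,"ax": 0,"ay": 0,"az": 1,"fingers": 2},{"x": 0,"y": 0,"z": 0,"ax": 0,"ay": 0,"az": 1,"fingers": 2},{"x": 0,"y": 0,"z": 0,"ax": 0,"ay": 0,"az": 0,"fingers": 2},{"x": 0,"y": 0,"z": 0,"ax": 0,"ay": 0,"az": 0,"fingers": 2},{"x": 0,"y": 0,"z": 0,"ax": 0,"ay": 0,"az": 0,"fingers": 2},{"x": 0,"y": 0,"z": 0,"ax": 0,"ay": 0,"az": 0,"fingers": 2},{"x": 0,"y": 0,"z": 0,"ax": 0,"ay": 0,"az": 0,"fingers": 2}]}}

```text
t: 13.2
eef_pos: [0.5011, 0.0129, 0.1349]
tool_rot: [0.001, 0.51, 0.86, 0.001]
contact_force: [3.6, 3.9, -0.3]
gripper_width: 0.097
grasp_force: 48.8
```

```bash
python3 t.py
```

```text
13.2 turned 55.46 tau7 -0.1182 Mz 0.136 [ 3.6  3.9 -0.3] [0.5011 0.0129 0.1349]
```

Emit:
{"name": "jog_arm", "arguments": {"rows": [{"x": 0,"y": 0,"z": 0,"ax": 0,"ay": 0,"az": 1,"fingers": 2},{"x": 0,"y": 0,"z": 0,"ax": 0,"ay": 0,"az": 1,"fingers": 2},{"x": 0,"y": 0,"z": 0,"ax": 0,"ay": 0,"az": 1,"fingers": 2},{"x": 0,"y": 0,"z": 0,"ax": 0,"ay": 0,"az": 0,"fingers": 2},{"x": 0,"y": 0,"z": 0,"ax": 0,"ay": 0,"az": 0,"fingers": 2},{"x": 0,"y": 0,"z": 0,"ax": 0,"ay": 0,"az": 0,"fingers": 2},{"x": 0,"y": 0,"z": 0,"ax": 0,"ay": 0,"az": 0,"fingers": 2},{"x": 0,"y": 0,"z": 0,"ax": 0,"ay": 0,"az": 0,"fingers": 2}]}}

```text
t: 14.0
eef_pos: [0.5012, 0.013, 0.1349]
tool_rot: [0.001, 0.532, 0.847, 0.001]
contact_force: [4.5, 4.3, -0.5]
gripper_width: 0.094
grasp_force: 48.7
```

```bash
python3 t.py
```

```text
14.0 turned 58.46 tau7 -0.1166 Mz 0.167 [ 4.5  4.3 -0.5] [0.5012 0.013  0.1349]
```

Emit:
{"name": "jog_arm", "arguments": {"rows": [{"x": 0,"y": 0,"z": 0,"ax": 0,"ay": 0,"az": 1,"fingers": 2},{"x": 0,"y": 0,"z": 0,"ax": 0,"ay": 0,"az": 1,"fingers": 2},{"x": 0,"y": 0,"z": 0,"ax": 0,"ay": 0,"az": 1,"fingers": 2},{"x": 0,"y": 0,"z": 0,"ax": 0,"ay": 0,"az": 0,"fingers": 2},{"x": 0,"y": 0,"z": 0,"ax": 0,"ay": 0,"az": 0,"fingers": 2},{"x": 0,"y": 0,"z": 0,"ax": 0,"ay": 0,"az": 0,"fingers": 2},{"x": 0,"y": 0,"z": 0,"ax": 0,"ay": 0,"az": 0,"fingers": 2},{"x": 0,"y": 0,"z": 0,"ax": 0,"ay": 0,"az": 0,"fingers": 2}]}}

```text
t: 14.8
eef_pos: [0.5012, 0.013, 0.1349]
tool_rot: [0.001, 0.554, 0.833, 0.001]
contact_force: [4.5, 3.3, -0.6]
gripper_width: 0.094
grasp_force: 48.7
```

```bash
python3 t.py
```

```text
14.8 turned 61.44 tau7 -0.1581 Mz 0.159 [ 4.5  3.3 -0.6] [0.5012 0.013  0.1349]
```

Torque is rising, so the bolt has met the bottom. I'll take smaller steps, aiming for about 0.23 Nm.

Emit:
{"name": "jog_arm", "arguments": {"rows": [{"x": 0,"y": 0,"z": 0,"ax": 0,"ay": 0,"az": 0.5,"fingers": 2},{"x": 0,"y": 0,"z": 0,"ax": 0,"ay": 0,"az": 0.5,"fingers": 2},{"x": 0,"y": 0,"z": 0,"ax": 0,"ay": 0,"az": 0,"fingers": 2},{"x": 0,"y": 0,"z": 0,"ax": 0,"ay": 0,"az": 0,"fingers": 2},{"x": 0,"y": 0,"z": 0,"ax": 0,"ay": 0,"az": 0,"fingers": 2},{"x": 0,"y": 0,"z": 0,"ax": 0,"ay": 0,"az": 0,"fingers": 2},{"x": 0,"y": 0,"z": 0,"ax": 0,"ay": 0,"az": 0,"fingers": 2},{"x": 0,"y": 0,"z": 0,"ax": 0,"ay": 0,"az": 0,"fingers": 2}]}}

```text
t: 15.6
eef_pos: [0.5013, 0.013, 0.1349]
tool_rot: [0.001, 0.561, 0.828, 0.001]
contact_force: [5.6, 3.2, -0.4]
gripper_width: 0.096
grasp_force: 48.7
```

```bash
python3 t.py
```

```text
15.6 turned 62.44 tau7 -0.1620 Mz 0.193 [ 5.6  3.2 -0.4] [0.5013 0.013  0.1349]
```

Emit:
{"name": "jog_arm", "arguments": {"rows": [{"x": 0,"y": 0,"z": 0,"ax": 0,"ay": 0,"az": 0.5,"fingers": 2},{"x": 0,"y": 0,"z": 0,"ax": 0,"ay": 0,"az": 0.5,"fingers": 2},{"x": 0,"y": 0,"z": 0,"ax": 0,"ay": 0,"az": 0.5,"fingers": 2},{"x": 0,"y": 0,"z": 0,"ax": 0,"ay": 0,"az": 0,"fingers": 2},{"x": 0,"y": 0,"z": 0,"ax": 0,"ay": 0,"az": 0,"fingers": 2},{"x": 0,"y": 0,"z": 0,"ax": 0,"ay": 0,"az": 0,"fingers": 2},{"x": 0,"y": 0,"z": 0,"ax": 0,"ay": 0,"az": 0,"fingers": 2},{"x": 0,"y": 0,"z": 0,"ax": 0,"ay": 0,"az": 0,"fingers": 2}]}}

```text
t: 16.4
eef_pos: [0.5013, 0.0131, 0.1349]
tool_rot: [0.001, 0.572, 0.82, 0.001]
contact_force: [6.0, 4.9, -1.5]
gripper_width: 0.097
grasp_force: 48.7
```

```bash
python3 t.py
```

```text
16.4 turned 63.93 tau7 -0.2103 Mz 0.189 [ 6.   4.9 -1.5] [0.5013 0.0131 0.1349]
```

Emit:
{"name": "jog_arm", "arguments": {"rows": [{"x": 0,"y": 0,"z": 0,"ax": 0,"ay": 0,"az": 0.4,"fingers": 2},{"x": 0,"y": 0,"z": 0,"ax": 0,"ay": 0,"az": 0.3,"fingers": 2},{"x": 0,"y": 0,"z": 0,"ax": 0,"ay": 0,"az": 0,"fingers": 2},{"x": 0,"y": 0,"z": 0,"ax": 0,"ay": 0,"az": 0,"fingers": 2},{"x": 0,"y": 0,"z": 0,"ax": 0,"ay": 0,"az": 0,"fingers": 2},{"x": 0,"y": 0,"z": 0,"ax": 0,"ay": 0,"az": 0,"fingers": 2},{"x": 0,"y": 0,"z": 0,"ax": 0,"ay": 0,"az": 0,"fingers": 2},{"x": 0,"y": 0,"z": 0,"ax": 0,"ay": 0,"az": 0,"fingers": 2}]}}

```text
t: 17.2
eef_pos: [0.5014, 0.0131, 0.1349]
tool_rot: [0.001, 0.577, 0.817, 0.001]
contact_force: [5.2, 4.4, -0.8]
gripper_width: 0.095
grasp_force: 48.7
```

```bash
python3 m.py 8
```

```text
17.6 [0.5014 0.0131 0.1349] yaw -70.4599309413737 turned 64.6299309413737 mean [ 5.5156  4.7521 -1.4317  1.1574 -1.2578  0.2372 -0.2309] sd [0.6138 0.4021 0.4149 0.0281 0.0339 0.0282 0.    ] w 8.031964706203434 48.71686041355133 q [-0.6681  0.3683  0.6365  2.0895 -0.3118  0.7732  0.5028]
```

The bolt is seated firmly at about 0.23 Nm. Now turning back.

Emit:
{"name": "jog_arm", "arguments": {"rows": [{"x": 0,"y": 0,"z": 0,"ax": 0,"ay": 0,"az": -5,"fingers": 2},{"x": 0,"y": 0,"z": 0,"ax": 0,"ay": 0,"az": -5,"fingers": 2},{"x": 0,"y": 0,"z": 0,"ax": 0,"ay": 0,"az": -5,"fingers": 2},{"x": 0,"y": 0,"z": 0,"ax": 0,"ay": 0,"az": -5,"fingers": 2},{"x": 0,"y": 0,"z": 0,"ax": 0,"ay": 0,"az": -5,"fingers": 2},{"x": 0,"y": 0,"z": 0,"ax": 0,"ay": 0,"az": -5,"fingers": 2},{"x": 0,"y": 0,"z": 0,"ax": 0,"ay": 0,"az": -5,"fingers": 2},{"x": 0,"y": 0,"z": 0,"ax": 0,"ay": 0,"az": -5,"fingers": 2}]}}

```text
t: 18.4
eef_pos: [0.5001, 0.0123, 0.1348]
tool_rot: [-0.0, 0.262, 0.965, 0.0]
contact_force: [1.3, 2.7, 3.4]
gripper_width: 0.094
grasp_force: 49.5
```

Emit:
{"name": "jog_arm", "arguments": {"rows": [{"x": 0.1,"y": -0.3,"z": 0,"ax": 0,"ay": 0,"az": -5,"fingers": 2},{"x": 0.1,"y": -0.3,"z": 0,"ax": 0,"ay": 0,"az": -5,"fingers": 2},{"x": 0.1,"y": -0.3,"z": 0,"ax": 0,"ay": 0,"az": -5,"fingers": 2},{"x": 0.1,"y": -0.3,"z": 0,"ax": 0,"ay": 0,"az": -5,"fingers": 2},{"x": 0,"y": -0.3,"z": 0,"ax": 0,"ay": 0,"az": -3.5,"fingers": 2},{"x": 0,"y": 0,"z": 0,"ax": 0,"ay": 0,"az": -1,"fingers": 2},{"x": 0,"y": 0,"z": 0,"ax": 0,"ay": 0,"az": 0,"fingers": 2},{"x": 0,"y": 0,"z": 0,"ax": 0,"ay": 0,"az": 0,"fingers": 2}]}}

```text
t: 19.2
eef_pos: [0.4996, 0.0112, 0.1348]
tool_rot: [0.0, 0.053, 0.999, 0.0]
contact_force: [3.0, 4.1, 3.6]
gripper_width: 0.098
grasp_force: 49.3
```

```bash
python3 m.py 4; python3 -c "
from h import *
c=snap('wrist','w4')
i=c['pixels'][150:400,160:480,::-1]
cv2.imwrite('pics/w4c.png',cv2.convertScaleAbs(cv2.resize(i,None,fx=2.4,fy=2.4,interpolation=cv2.INTER_CUBIC),alpha=1.5))
"
```

```text
19.4 [0.4996 0.0112 0.1348] yaw -6.051279332133134 turned 0.22127933213313433 mean [ 2.765   3.2644  3.6834  0.8375 -0.7315 -0.0346  0.0083] sd [0.3359 0.3918 0.4651 0.0199 0.0269 0.0199 0.0014] w 7.993267577452676 49.40274953842163 q [-0.4506  0.3272  0.3648  2.0798 -0.1669  0.761   1.4829]
```

View pics/w4c.png

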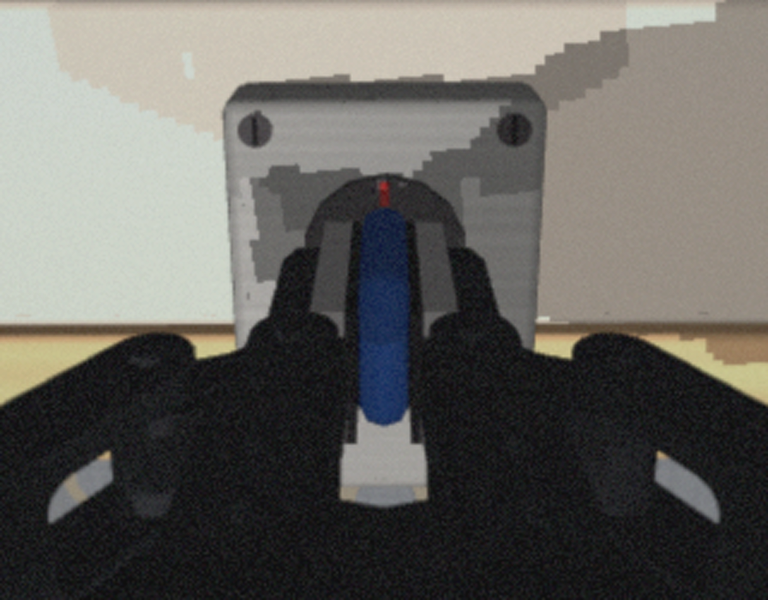

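The bow is in line with the red mark (384,195). I'll ease the sideways load and start drawing the key up gently.

Emit:
{"name": "jog_arm", "arguments": {"rows": [{"x": -0.4,"y": 0.5,"z": 0,"ax": 0,"ay": 0,"az": 0,"fingers": 2},{"x": 0,"y": 0,"z": -0.5,"ax": 0,"ay": 0,"az": 0,"fingers": 2},{"x": 0,"y": 0,"z": -0.5,"ax": 0,"ay": 0,"az": 0,"fingers": 2},{"x": 0,"y": 0,"z": -1,"ax": 0,"ay": 0,"az": 0,"fingers": 2},{"x": 0,"y": 0,"z": -1,"ax": 0,"ay": 0,"az": 0,"fingers": 2},{"x": 0,"y": 0,"z": -1,"ax": 0,"ay": 0,"az": 0,"fingers": 2},{"x": 0,"y": 0,"z": 0,"ax": 0,"ay": 0,"az": 0,"fingers": 2},{"x": 0,"y": 0,"z": 0,"ax": 0,"ay": 0,"az": 0,"fingers": 2}]}}

```text
t: 20.25
eef_pos: [0.4993, 0.0113, 0.1379]
tool_rot: [-0.0, 0.053, 0.999, -0.0]
contact_force: [3.6, 1.7, -3.2]
gripper_width: 0.095
grasp_force: 48.6
```

```bash
python3 t.py
```

```text
20.25 turned 0.21 tau7 0.0174 Mz 0.022 [ 3.6  1.7 -3.2] [0.4993 0.0113 0.1379]
```

Emit:
{"name": "jog_arm", "arguments": {"rows": [{"x": -0.8,"y": 0.3,"z": 0,"ax": 0,"ay": 0,"az": 0,"fingers": 2},{"x": 0,"y": 0,"z": -1,"ax": 0,"ay": 0,"az": 0,"fingers": 2},{"x": 0,"y": 0,"z": -1,"ax": 0,"ay": 0,"az": 0,"fingers": 2},{"x": 0,"y": 0,"z": -1,"ax": 0,"ay": 0,"az": 0,"fingers": 2},{"x": 0,"y": 0,"z": -1,"ax": 0,"ay": 0,"az": 0,"fingers": 2},{"x": 0,"y": 0,"z": -1,"ax": 0,"ay": 0,"az": 0,"fingers": 2},{"x": 0,"y": 0,"z": -1,"ax": 0,"ay": 0,"az": 0,"fingers": 2},{"x": 0,"y": 0,"z": 0,"ax": 0,"ay": 0,"az": 0,"fingers": 2}]}}

```text
t: 21.05
eef_pos: [0.4999, 0.0115, 0.1446]
tool_rot: [-0.001, 0.053, 0.999, -0.0]
contact_force: [-1.7, -0.9, -0.7]
gripper_width: 0.099
grasp_force: 49.3
```

```bash
python3 t.py
```

```text
21.05 turned 0.21 tau7 0.0060 Mz -0.040 [-1.7 -0.9 -0.7] [0.4999 0.0115 0.1446]
```

Coming out freely. Continuing up.

Emit:
{"name": "jog_arm", "arguments": {"rows": [{"x": 0,"y": 0,"z": -3,"ax": 0,"ay": 0,"az": 0,"fingers": 2},{"x": 0,"y": 0,"z": -3,"ax": 0,"ay": 0,"az": 0,"fingers": 2},{"x": 0,"y": 0,"z": -3,"ax": 0,"ay": 0,"az": 0,"fingers": 2},{"x": 0,"y": 0,"z": -3,"ax": 0,"ay": 0,"az": 0,"fingers": 2},{"x": 0,"y": 0,"z": -4,"ax": 0,"ay": 0,"az": 0,"fingers": 2},{"x": 0,"y": 0,"z": -4,"ax": 0,"ay": 0,"az": 0,"fingers": 2},{"x": 0,"y": 0,"z": -4,"ax": 0,"ay": 0,"az": 0,"fingers": 2},{"x": 0,"y": 0,"z": -4,"ax": 0,"ay": 0,"az": 0,"fingers": 2}]}}

```text
t: 21.85
eef_pos: [0.5006, 0.0121, 0.1731]
tool_rot: [0.0, 0.052, 0.999, 0.0]
contact_force: [-1.4, -0.1, -0.1]
gripper_width: 0.094
grasp_force: 49.3
```

```bash
python3 t.py
```

```text
21.85 turned 0.19 tau7 0.0407 Mz -0.007 [-1.4 -0.1 -0.1] [0.5006 0.0121 0.1731]
```

Emit:
{"name": "jog_arm", "arguments": {"rows": [{"x": 0,"y": 0,"z": -15,"ax": 0,"ay": 0,"az": 0,"fingers": 2},{"x": 0,"y": 0,"z": -25,"ax": 0,"ay": 0,"az": 0,"fingers": 2},{"x": 0,"y": -30,"z": 0,"ax": 0,"ay": 0,"az": 0,"fingers": 2},{"x": 0,"y": -45,"z": 0,"ax": 0,"ay": 0,"az": 0,"fingers": 2},{"x": 0,"y": -45,"z": 0,"ax": 0,"ay": 0,"az": 0,"fingers": 2},{"x": 0,"y": -45,"z": 0,"ax": 0,"ay": 0,"az": 0,"fingers": 2},{"x": 0,"y": -45,"z": 0,"ax": 0,"ay": 0,"az": 0,"fingers": 2},{"x": 0,"y": -45,"z": 0,"ax": 0,"ay": 0,"az": 0,"fingers": 2}]}}

```text
t: 22.65
eef_pos: [0.4734, -0.2433, 0.213]
tool_rot: [0.0, 0.052, 0.999, 0.0]
contact_force: [1.1, -1.1, -1.0]
gripper_width: 0.097
grasp_force: 49.3
```

Emit:
{"name": "jog_arm", "arguments": {"rows": [{"x": -2,"y": -45,"z": 0,"ax": 0,"ay": 0,"az": 0,"fingers": 2},{"x": -3,"y": -45,"z": 0,"ax": 0,"ay": 0,"az": 0,"fingers": 2},{"x": 0,"y": -10,"z": 0,"ax": 0,"ay": 0,"az": 0,"fingers": 2},{"x": 0,"y": 0,"z": 0,"ax": 0,"ay": 5,"az": 0,"fingers": 2},{"x": 0,"y": 0,"z": 0,"ax": 0,"ay": 5,"az": 0,"fingers": 2},{"x": 0,"y": 0,"z": 0,"ax": 0,"ay": 5,"az": 0,"fingers": 2},{"x": 0,"y": 0,"z": 0,"ax": 0,"ay": 5,"az": 0,"fingers": 2},{"x": 0,"y": 0,"z": 0,"ax": 0,"ay": 0,"az": 0,"fingers": 2}]}}

```text
t: 23.45
eef_pos: [0.4706, -0.3397, 0.211]
tool_rot: [-0.175, 0.05, 0.983, 0.009]
contact_force: [0.5, -0.5, -0.2]
gripper_width: 0.096
grasp_force: 49.3
```

```bash
cat > p.py <<'E'
from h import *
from scipy.spatial.transform import Rotation as Ro
np.set_printoptions(precision=4,suppress=True)
o=bot.get_obs();q=o['tool_rot'];R=Ro.from_quat([q[1],q[2],q[3],q[0]]).as_matrix()
z=R[:,2];tip=o['eef_pos']+.04*z
lo=tip[2]-.005*abs(R[2,0])-.0015*abs(R[2,1])
print(o['t'],'tcp',o['eef_pos'],'tilt',np.degrees(np.arccos(-z[2])),'z',z,'tip',tip,'low',lo,'F',o['contact_force'],o['gripper_width']*85.4,o['grasp_force'],'q',o['q'])
d=np.array([.4375,-.339,0.009])-tip; print('to go world',d,'tool',R.T@d*1000);print(R)
E
python3 p.py
```

```text
23.45 tcp [ 0.4706 -0.3397  0.211 ] tilt 20.145903436086666 z [-0.3426  0.0356 -0.9388] tip [ 0.4569 -0.3383  0.1734] low 0.1717006537755282 F [ 0.5323 -0.5158 -0.2486] 8.157631799375762 49.325594902038574 q [ 0.0656  0.5779  0.571   1.6093 -0.136   1.3497  2.1281]
to go world [-0.0194 -0.0007 -0.1644] tool [-38.6157  -2.7743 160.9703]
[[-0.9341  0.1008 -0.3426]
 [ 0.0943  0.9949  0.0356]
 [ 0.3444  0.0009 -0.9388]]
```

Emit:
{"name": "jog_arm", "arguments": {"rows": [{"x": 0,"y": 0,"z": 0,"ax": 0,"ay": 6,"az": 0,"fingers": 2},{"x": 0,"y": 0,"z": 0,"ax": 0,"ay": 6,"az": 0,"fingers": 2},{"x": 0,"y": 0,"z": 0,"ax": 0,"ay": 6,"az": 0,"fingers": 2},{"x": 0,"y": 0,"z": 0,"ax": 0,"ay": 6,"az": 0,"fingers": 2},{"x": 0,"y": 0,"z": 0,"ax": 0,"ay": 6,"az": 0,"fingers": 2},{"x": 0,"y": 0,"z": 0,"ax": 0,"ay": 0,"az": 0,"fingers": 2},{"x": 0,"y": 0,"z": 0,"ax": 0,"ay": 0,"az": 0,"fingers": 2},{"x": 0,"y": 0,"z": 0,"ax": 0,"ay": 0,"az": 0,"fingers": 2}]}}

```text
t: 24.25
eef_pos: [0.4676, -0.3423, 0.2139]
tool_rot: [-0.42, 0.048, 0.906, 0.022]
contact_force: [-0.7, -0.2, -0.3]
gripper_width: 0.094
grasp_force: 49.3
```

```bash
python3 p.py
```

```text
24.25 tcp [ 0.4676 -0.3423  0.2139] tilt 49.77670131175977 z [-0.7593  0.0806 -0.6458] tip [ 0.4373 -0.339   0.1881] low 0.18423600132428491 F [-0.6708 -0.2342 -0.2887] 8.016072290436918 49.34740662574768 q [ 0.0846  0.8847  0.5786  1.3103 -0.023   1.8266  2.1289]
to go world [ 0.0002  0.     -0.1791] tool [-136.8567    0.216   115.4596]
[[-0.642   0.1062 -0.7593]
 [ 0.0692  0.9943  0.0806]
 [ 0.7635 -0.0009 -0.6458]]
```

Emit:
{"name": "jog_arm", "arguments": {"rows": [{"x": -25,"y": 0,"z": 21.1,"ax": 0,"ay": 0,"az": 0,"fingers": 2},{"x": -25,"y": 0,"z": 21.1,"ax": 0,"ay": 0,"az": 0,"fingers": 2},{"x": -25,"y": 0,"z": 21.1,"ax": 0,"ay": 0,"az": 0,"fingers": 2},{"x": -25,"y": 0,"z": 21.1,"ax": 0,"ay": 0,"az": 0,"fingers": 2},{"x": -15,"y": 0,"z": 12.7,"ax": 0,"ay": 0,"az": 0,"fingers": 2},{"x": -7,"y": 0,"z": 6,"ax": 0,"ay": 0,"az": 0,"fingers": 2},{"x": 0,"y": 0,"z": 0,"ax": 0,"ay": 0,"az": 0,"fingers": 2},{"x": 0,"y": 0,"z": 0,"ax": 0,"ay": 0,"az": 0,"fingers": 2}]}}

```text
t: 25.05
eef_pos: [0.4682, -0.3423, 0.0544]
tool_rot: [-0.421, 0.048, 0.905, 0.022]
contact_force: [-0.2, -0.9, 0.1]
gripper_width: 0.093
grasp_force: 49.3
```

```bash
python3 p.py; python3 -c "
from h import *
a=snap('top','t5')['pixels'][:,:,::-1];b=snap('scene','s5')['pixels'][:,:,::-1]
f=lambda i,u,v,w,h,s:cv2.convertScaleAbs(cv2.resize(i[v:v+h,u:u+w],None,fx=s,fy=s,interpolation=cv2.INTER_CUBIC),alpha=1.5)
cv2.imwrite('pics/c5.png',np.hstack([f(a,360,160,80,110,5),f(b,180,240,80,110,5)]))"
```

```text
25.05 tcp [ 0.4682 -0.3423  0.0544] tilt 49.883624465835496 z [-0.7606  0.0797 -0.6443] tip [ 0.4378 -0.3391  0.0286] low 0.024773528846008665 F [-0.1727 -0.9499  0.1169] 7.918609561735504 49.3468576669693 q [ 0.1095  1.0665  0.5226  1.3429 -0.094   1.6262  2.0815]
to go world [-0.0003  0.0001 -0.0196] tool [-14.8186   0.1064  12.8294]
[[-0.6407  0.1052 -0.7606]
 [ 0.0686  0.9945  0.0797]
 [ 0.7647 -0.0012 -0.6443]]
```

View pics/c5.png

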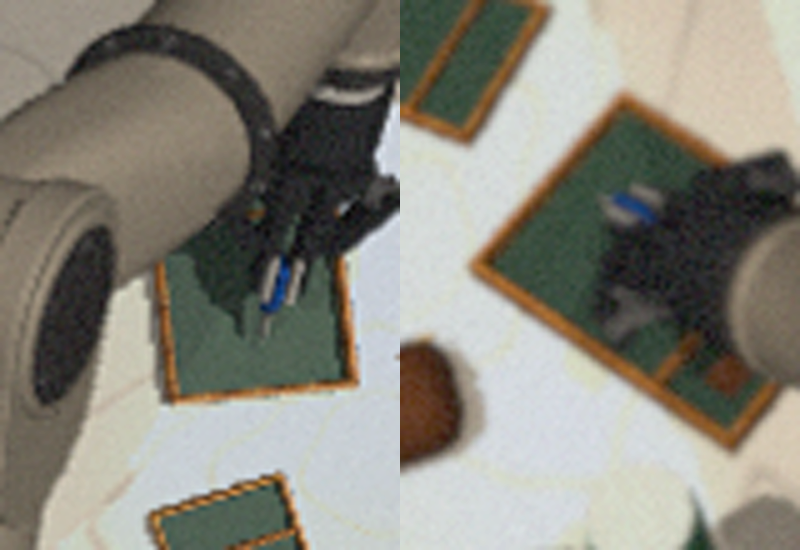

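The key (blue, top crop (280,285)) is well inside the large compartment and about 20 mm above the floor. I'll tilt a bit more and come down.

Emit:
{"name": "jog_arm", "arguments": {"rows": [{"x": 0,"y": 0,"z": 0,"ax": 0,"ay": 5,"az": 0,"fingers": 2},{"x": 0,"y": 0,"z": 0,"ax": 0,"ay": 5,"az": 0,"fingers": 2},{"x": -3.6,"y": 0,"z": 3.8,"ax": 0,"ay": 0,"az": 0,"fingers": 2},{"x": -3.6,"y": 0,"z": 3.8,"ax": 0,"ay": 0,"az": 0,"fingers": 2},{"x": -3.6,"y": 0,"z": 3.8,"ax": 0,"ay": 0,"az": 0,"fingers": 2},{"x": -3.6,"y": 0,"z": 3.8,"ax": 0,"ay": 0,"az": 0,"fingers": 2},{"x": 0,"y": 0,"z": 0,"ax": 0,"ay": 0,"az": 0,"fingers": 2},{"x": 0,"y": 0,"z": 0,"ax": 0,"ay": 0,"az": 0,"fingers": 2}]}}

```text
t: 25.95
eef_pos: [0.4617, -0.3411, 0.0332]
tool_rot: [-0.499, 0.046, 0.865, 0.026]
contact_force: [-0.5, 0.1, 0.2]
gripper_width: 0.102
grasp_force: 49.4
```

```bash
python3 p.py
```

```text
25.95 tcp [ 0.4617 -0.3411  0.0332] tilt 59.96714591567007 z [-0.8609  0.0911 -0.5005] tip [ 0.4272 -0.3374  0.0132] low 0.008840048231249065 F [-0.4543  0.0883  0.2227] 8.715959920706155 49.35432851314545 q [ 0.1188  1.1921  0.5191  1.2446 -0.063   1.7643  2.0794]
to go world [ 0.0103 -0.0016 -0.0042] tool [-8.8086 -0.4787 -6.9072]
[[-0.4977  0.1053 -0.8609]
 [ 0.0528  0.9944  0.0911]
 [ 0.8657 -0.0001 -0.5005]]
```

Emit:
{"name": "jog_arm", "arguments": {"force": 25, "rows": [{"x": -0.9,"y": 0,"z": 0.5,"ax": 0,"ay": 0,"az": 0,"fingers": 2},{"x": -0.9,"y": 0,"z": 0.5,"ax": 0,"ay": 0,"az": 0,"fingers": 2},{"x": -0.9,"y": 0,"z": 0.5,"ax": 0,"ay": 0,"az": 0,"fingers": 2},{"x": -0.9,"y": 0,"z": 0.5,"ax": 0,"ay": 0,"az": 0,"fingers": 2},{"x": -0.9,"y": 0,"z": 0.5,"ax": 0,"ay": 0,"az": 0,"fingers": 2},{"x": -0.9,"y": 0,"z": 0.5,"ax": 0,"ay": 0,"az": 0,"fingers": 2},{"x": 0,"y": 0,"z": 0,"ax": 0,"ay": 0,"az": 0,"fingers": 2},{"x": 0,"y": 0,"z": 0,"ax": 0,"ay": 0,"az": 0,"fingers": 2}]}}

```text
t: 26.75
eef_pos: [0.4619, -0.3412, 0.0288]
tool_rot: [-0.5, 0.046, 0.864, 0.026]
contact_force: [2.4, 0.9, 9.9]
gripper_width: 0.095
grasp_force: 50.5
```

```bash
python3 p.py
```

```text
26.75 tcp [ 0.4619 -0.3412  0.0288] tilt 60.104978522007215 z [-0.8622  0.0908 -0.4984] tip [ 0.4274 -0.3376  0.0089] low 0.004533213098376103 F [2.4423 0.8541 9.8518] 8.15083787631905 50.48917472362518 q [ 0.1197  1.1998  0.518   1.2404 -0.0645  1.7632  2.0771]
to go world [ 0.0101 -0.0014  0.0001] tool [-4.9485 -0.3482 -8.868 ]
[[-0.4955  0.1055 -0.8622]
 [ 0.0536  0.9944  0.0908]
 [ 0.8669 -0.0012 -0.4984]]
```

Emit:
{"name": "jog_arm", "arguments": {"force": 20, "rows": [{"x": 0,"y": 0,"z": 0,"ax": 0,"ay": 0,"az": 0,"fingers": 7.5},{"x": -0.9,"y": 0,"z": 0.5,"ax": 0,"ay": 0,"az": 0,"fingers": 8},{"x": -0.9,"y": 0,"z": 0.5,"ax": 0,"ay": 0,"az": 0,"fingers": 8.3},{"x": -0.9,"y": 0,"z": 0.5,"ax": 0,"ay": 0,"az": 0,"fingers": 8.6},{"x": -0.9,"y": 0,"z": 0.5,"ax": 0,"ay": 0,"az": 0,"fingers": 8.9},{"x": -0.9,"y": 0,"z": 0.5,"ax": 0,"ay": 0,"az": 0,"fingers": 9.2},{"x": 0,"y": 0,"z": 0,"ax": 0,"ay": 0,"az": 0,"fingers": 9.5},{"x": 0,"y": 0,"z": 0,"ax": 0,"ay": 0,"az": 0,"fingers": 9.8}]}}

```text
t: 27.55
eef_pos: [0.4615, -0.3409, 0.0211]
tool_rot: [-0.5, 0.046, 0.865, 0.027]
contact_force: [0.2, 0.1, -0.6]
gripper_width: 0.113
grasp_force: 0.0
```

```bash
python3 p.py|head -1;python3 -c "
from h import *
b=snap('wrist','w6')['pixels'][:,:,::-1]
cv2.imwrite('pics/c6.png',cv2.convertScaleAbs(b,alpha=1.6))"
```

```text
27.55 tcp [ 0.4615 -0.3409  0.0211] tilt 60.0365595105559 z [-0.8615  0.0914 -0.4994] tip [ 0.4271 -0.3373  0.0011] low -0.003250546730734626 F [ 0.2248  0.1208 -0.6103] 9.617294936497517 0.0 q [ 0.1213  1.2087  0.5148  1.2393 -0.0683  1.7549  2.0752]
```

View pics/c6.png

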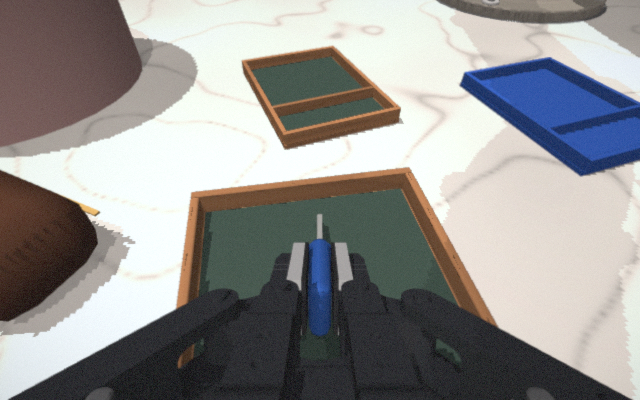

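The key is released and resting between the open fingers on the compartment floor. I'll open wider and lift away.

Emit:
{"name": "jog_arm", "arguments": {"rows": [{"x": 0,"y": 0,"z": 0,"ax": 0,"ay": 0,"az": 0,"fingers": 14},{"x": 0,"y": 0,"z": 0,"ax": 0,"ay": 0,"az": 0,"fingers": 20},{"x": 0,"y": 0,"z": 0,"ax": 0,"ay": 0,"az": 0,"fingers": 28},{"x": 0,"y": 0,"z": 0,"ax": 0,"ay": 0,"az": 0,"fingers": 36},{"x": 0,"y": 0,"z": 0,"ax": 0,"ay": 0,"az": 0,"fingers": 44},{"x": 0,"y": 0,"z": 0,"ax": 0,"ay": 0,"az": 0,"fingers": 50},{"x": 0,"y": 0,"z": 0,"ax": 0,"ay": 0,"az": 0,"fingers": 50},{"x": 0,"y": 0,"z": 0,"ax": 0,"ay": 0,"az": 0,"fingers": 50}]}}

```text
t: 28.4
eef_pos: [0.4618, -0.341, 0.0215]
tool_rot: [-0.499, 0.046, 0.865, 0.026]
contact_force: [0.5, -0.2, -1.0]
gripper_width: 0.585
grasp_force: 0.0
```

Emit:
{"name": "jog_arm", "arguments": {"rows": [{"x": 5,"y": 0,"z": -3,"ax": 0,"ay": 0,"az": 0,"fingers": 50},{"x": 9,"y": 0,"z": -5,"ax": 0,"ay": 0,"az": 0,"fingers": 50},{"x": 17,"y": 0,"z": -10,"ax": 0,"ay": 0,"az": 0,"fingers": 50},{"x": 26,"y": 0,"z": -15,"ax": 0,"ay": 0,"az": 0,"fingers": 50},{"x": 35,"y": 0,"z": -20,"ax": 0,"ay": 0,"az": 0,"fingers": 50},{"x": 35,"y": 0,"z": -20,"ax": 0,"ay": 0,"az": 0,"fingers": 50},{"x": 0,"y": 0,"z": 0,"ax": 0,"ay": 0,"az": 0,"fingers": 50},{"x": 0,"y": 0,"z": 0,"ax": 0,"ay": 0,"az": 0,"fingers": 50}]}}

```text
t: 29.2
eef_pos: [0.4621, -0.3414, 0.1704]
tool_rot: [-0.498, 0.046, 0.866, 0.026]
contact_force: [-0.3, 0.6, -0.6]
gripper_width: 0.591
grasp_force: 0.0
```

```bash
python3 p.py|head -1;python3 - <<'E'
from h import *
for n in('wrist','scene','top'):
    b=snap(n,'f_'+n)['pixels'];h=cv2.cvtColor(b,cv2.COLOR_RGB2HSV)
    m=cv2.inRange(h,(105,130,30),(125,255,255))
    k,_,s,c=cv2.connectedComponentsWithStats(m)
    for i in range(1,k):
        if s[i,4]>12: print(n,s[i],c[i].round(1),atz('f_'+n,*c[i],.01).round(4))
E
```

```text
29.2 tcp [ 0.4621 -0.3414  0.1704] tilt 59.771544760541815 z [-0.8593  0.0903 -0.5034] tip [ 0.4278 -0.3378  0.1502] low 0.14591427515954813 F [-0.3234  0.6387 -0.5639] 50.44351861897472 0.0 q [ 0.089   1.027   0.5794  1.2597 -0.0026  1.9028  2.14  ]
wrist [ 426  174  154  114 9096] [500.  229.2] [ 0.3324 -0.1288  0.01  ]
wrist [313 356  15   5  55] [319.9 358. ] [ 0.4475 -0.341   0.01  ]
scene [ 216  193   47   38 1114] [240.9 211. ] [ 0.323 -0.131  0.01 ]
scene [227 288   7   7  26] [230.7 290.2] [ 0.4778 -0.3398  0.01  ]
top [410 216   4   9  23] [411.8 220.4] [ 0.4632 -0.3448  0.01  ]
top [364 268   5  13  34] [365.8 275.4] [ 0.2791 -0.178   0.01  ]
```

Emit:
{"name": "jog_arm", "arguments": {"rows": [{"x": 0,"y": 0,"z": -10,"ax": 0,"ay": -6,"az": 0,"fingers": 50},{"x": 0,"y": 0,"z": -20,"ax": 0,"ay": -8,"az": 0,"fingers": 50},{"x": 0,"y": 0,"z": -20,"ax": 0,"ay": -8,"az": 0,"fingers": 50},{"x": 0,"y": 0,"z": -20,"ax": 0,"ay": -8,"az": 0,"fingers": 50},{"x": 0,"y": 30,"z": -20,"ax": 0,"ay": -8,"az": 0,"fingers": 50},{"x": 0,"y": 45,"z": 0,"ax": 0,"ay": -8,"az": 0,"fingers": 50},{"x": 0,"y": 45,"z": 0,"ax": 0,"ay": -8,"az": 0,"fingers": 50},{"x": 0,"y": 0,"z": 0,"ax": 0,"ay": -6,"az": 0,"fingers": 50}]}}

```text
t: 30.15
eef_pos: [0.5365, -0.2204, 0.231]
tool_rot: [0.002, 0.048, 0.999, 0.002]
contact_force: [1.0, -0.7, -0.1]
gripper_width: 0.585
grasp_force: 0.0
```

```bash
python3 p.py|head -1;python3 - <<'E'
from h import *
for n in('wrist','scene','top'):
    b=snap(n,'g_'+n)['pixels'];h=cv2.cvtColor(b,cv2.COLOR_RGB2HSV)
    m=cv2.inRange(h,(105,120,25),(125,255,255))
    k,_,s,c=cv2.connectedComponentsWithStats(m)
    for i in range(1,k):
        if s[i,4]>12:
            r=cv2.minAreaRect(np.argwhere(_==i)[:,::-1].astype(np.float32))
            print(n,s[i],[atz('g_'+n,*p,.01)[:2].round(3).tolist() for p in cv2.boxPoints(r)])
E
```

```text
30.15 tcp [ 0.5365 -0.2204  0.231 ] tilt 0.3503062201959017 z [ 0.0041  0.0046 -1.    ] tip [ 0.5367 -0.2202  0.191 ] low 0.19097501952470272 F [ 1.0399 -0.6644 -0.0972] 49.934866518990404 0.0 q [-0.1506  0.3523  0.5572  1.8195 -0.2215  1.0284  1.9684]
wrist [ 361    0   75   25 1006] [[0.376, -0.165], [0.383, -0.096], [0.404, -0.096], [0.397, -0.167]]
wrist [183 101  17  43 500] [[0.492, -0.361], [0.451, -0.353], [0.452, -0.336], [0.494, -0.345]]
scene [216 192  35  34 719] [[0.271, -0.188], [0.234, -0.091], [0.33, -0.079], [0.363, -0.174]]
scene [222 283  12  12  64] [[0.449, -0.346], [0.447, -0.332], [0.489, -0.332], [0.491, -0.346]]
top [ 332  242   34   44 1021] [[0.376, -0.064], [0.398, -0.159], [0.266, -0.188], [0.245, -0.094]]
```

The key stands on the bow's narrow edge, about 16 mm wide in view. I'll tip it flat with a gentle sideways nudge using the shut fingers.

Emit:
{"name": "jog_arm", "arguments": {"rows": [{"x": 20,"y": -31,"z": 15,"ax": 0,"ay": 0,"az": 0,"fingers": 0},{"x": 20,"y": -31,"z": 25,"ax": 0,"ay": 0,"az": 0,"fingers": 0},{"x": 20,"y": -30,"z": 30,"ax": 0,"ay": 0,"az": 0,"fingers": 0},{"x": 0,"y": 0,"z": 40,"ax": 0,"ay": 0,"az": 0,"fingers": 0},{"x": 0,"y": 0,"z": 30,"ax": 0,"ay": 0,"az": 0,"fingers": 0},{"x": 0,"y": 0,"z": 15,"ax": 0,"ay": 0,"az": 0,"fingers": 0},{"x": 0,"y": 0,"z": 0,"ax": 0,"ay": 0,"az": 0,"fingers": 0},{"x": 0,"y": 0,"z": 0,"ax": 0,"ay": 0,"az": 0,"fingers": 0}]}}

```text
t: 31.1
eef_pos: [0.4668, -0.3141, 0.077]
tool_rot: [-0.0, 0.053, 0.999, -0.0]
contact_force: [0.1, 0.5, -0.0]
gripper_width: 0.001
grasp_force: 0.0
```

```bash
cat > k.py <<'E'
from h import *
import sys
f='k'+sys.argv[1]
b=snap('wrist',f)['pixels'];h=cv2.cvtColor(b,cv2.COLOR_RGB2HSV)
m=cv2.inRange(h,(105,120,25),(125,255,255))
k,_,s,c=cv2.connectedComponentsWithStats(m)
for i in range(1,k):
    if s[i,4]>30:
        r=cv2.minAreaRect(np.argwhere(_==i)[:,::-1].astype(np.float32))
        print(s[i],[atz(f,*p,.015)[:2].round(3).tolist() for p in cv2.boxPoints(r)])
E
python3 p.py|head -1; python3 k.py 1
```

```text
31.1 tcp [ 0.4668 -0.3141  0.077 ] tilt 0.0382990637276537 z [-0.0004 -0.0005 -1.    ] tip [ 0.4668 -0.3141  0.037 ] low 0.037018270692771464 F [ 0.0997  0.4998 -0.0276] 0.05901877443018693 0.0 q [ 0.1082  0.5357  0.4871  1.9773 -0.3715  0.716   2.2871]
[ 554    0   86   76 5435] [[0.357, -0.178], [0.362, -0.133], [0.401, -0.128], [0.395, -0.175]]
[ 265  202   22   68 1116] [[0.452, -0.348], [0.453, -0.335], [0.499, -0.341], [0.498, -0.355]]
```

Emit:
{"name": "jog_arm", "arguments": {"rows": [{"x": 0,"y": 8,"z": 0,"ax": 0,"ay": 0,"az": 0,"fingers": 0},{"x": 0,"y": 0,"z": 20,"ax": 0,"ay": 0,"az": 0,"fingers": 0},{"x": 0,"y": 0,"z": 20,"ax": 0,"ay": 0,"az": 0,"fingers": 0},{"x": 0,"y": 0,"z": 12,"ax": 0,"ay": 0,"az": 0,"fingers": 0},{"x": 0,"y": 0,"z": 0,"ax": 0,"ay": 0,"az": 0,"fingers": 0},{"x": 0,"y": -6,"z": 0,"ax": 0,"ay": 0,"az": 0,"fingers": 0},{"x": 0,"y": -6,"z": 0,"ax": 0,"ay": 0,"az": 0,"fingers": 0},{"x": 0,"y": 0,"z": 0,"ax": 0,"ay": 0,"az": 0,"fingers": 0}]}}

```text
t: 31.95
eef_pos: [0.4659, -0.3192, 0.0257]
tool_rot: [0.001, 0.053, 0.999, -0.001]
contact_force: [-0.5, -0.2, 0.1]
gripper_width: -0.001
grasp_force: 0.0
```

Emit:
{"name": "jog_arm", "arguments": {"rows": [{"x": 0,"y": -3,"z": 0,"ax": 0,"ay": 0,"az": 0,"fingers": 0},{"x": 0,"y": -2,"z": 0,"ax": 0,"ay": 0,"az": 0,"fingers": 0},{"x": 0,"y": -2,"z": 0,"ax": 0,"ay": 0,"az": 0,"fingers": 0},{"x": 0,"y": -2,"z": 0,"ax": 0,"ay": 0,"az": 0,"fingers": 0},{"x": 0,"y": -2,"z": 0,"ax": 0,"ay": 0,"az": 0,"fingers": 0},{"x": 0,"y": -2,"z": 0,"ax": 0,"ay": 0,"az": 0,"fingers": 0},{"x": 0,"y": -2,"z": 0,"ax": 0,"ay": 0,"az": 0,"fingers": 0},{"x": 0,"y": 0,"z": 0,"ax": 0,"ay": 0,"az": 0,"fingers": 0}]}}

```text
t: 32.75
eef_pos: [0.464, -0.3326, 0.0247]
tool_rot: [-0.0, 0.053, 0.999, -0.0]
contact_force: [0.6, 0.2, -0.0]
gripper_width: 0.0
grasp_force: 0.0
```

```bash
python3 p.py|head -1; python3 k.py 2
```

```text
32.75 tcp [ 0.464  -0.3326  0.0247] tilt 0.013722550043521995 z [-0.     -0.0002 -1.    ] tip [ 0.464  -0.3326 -0.0153] low -0.015326740099872213 F [ 0.6147  0.1626 -0.0016] 0.023507761546747146 0.0 q [ 0.1884  0.6259  0.4281  1.975  -0.426   0.6287  2.3596]
[ 257  231   46   69 1574] [[0.482, -0.373], [0.447, -0.352], [0.456, -0.338], [0.491, -0.359]]
```

Emit:
{"name": "jog_arm", "arguments": {"rows": [{"x": 0,"y": 5,"z": 0,"ax": 0,"ay": 0,"az": 0,"fingers": 0},{"x": 0,"y": 5,"z": -10,"ax": 0,"ay": 0,"az": 0,"fingers": 0},{"x": 0,"y": 5,"z": -30,"ax": 0,"ay": 0,"az": 0,"fingers": 0},{"x": 0,"y": 0,"z": -45,"ax": 0,"ay": 0,"az": 0,"fingers": 0},{"x": 0,"y": 0,"z": -45,"ax": 0,"ay": 0,"az": 0,"fingers": 0},{"x": 0,"y": 0,"z": -45,"ax": 0,"ay": 0,"az": 0,"fingers": 0},{"x": 0,"y": 45,"z": -30,"ax": 0,"ay": 0,"az": 0,"fingers": 0},{"x": 0,"y": 30,"z": 0,"ax": 0,"ay": 0,"az": 0,"fingers": 0}]}}

```text
t: 33.6
eef_pos: [0.4753, -0.2457, 0.2321]
tool_rot: [0.004, 0.053, 0.999, -0.0]
contact_force: [1.1, 0.2, 0.5]
gripper_width: -0.004
grasp_force: 0.0
```

```bash
python3 p.py|head -1; python3 k.py 3; python3 - <<'E'
from h import *
b=snap('top','gt')['pixels'];s=snap('scene','gs')['pixels']
for n,b in(('gt',b),('gs',s)):
    m=cv2.inRange(cv2.cvtColor(b,cv2.COLOR_RGB2HSV),(105,100,20),(125,255,255))
    k,_,s,c=cv2.connectedComponentsWithStats(m)
    for i in range(1,k):
        if s[i,4]>12: print(n,s[i],atz(n,*c[i],.01).round(3))
E
```

```text
33.6 tcp [ 0.4753 -0.2457  0.2321] tilt 0.4607235632789022 z [ 0.008  -0.0012 -1.    ] tip [ 0.4756 -0.2458  0.1921] low 0.19209247840008953 F [1.1036 0.2234 0.5123] -0.35622380362593536 0.0 q [-0.1335  0.2676  0.5977  1.9255 -0.1814  0.993   2.0107]
[ 377    0  117   85 7194] [[0.319, -0.177], [0.308, -0.084], [0.382, -0.06], [0.396, -0.159]]
[193 159  32  36 599] [[0.479, -0.388], [0.445, -0.37], [0.456, -0.344], [0.49, -0.361]]
gt [ 332  242   37   45 1107] [ 0.32  -0.126  0.01 ]
gs [215 200  12  18  70] [ 0.269 -0.162  0.01 ]
gs [231 202  37  29 370] [ 0.367 -0.122  0.01 ]
gs [229 209   8   6  29] [ 0.303 -0.146  0.01 ]
gs [215 289  13  15 117] [ 0.468 -0.368  0.01 ]
```

The bow now measures about 38 × 28 mm, so it lies flat inside the large compartment with the arm clear. Handing in.

```bash
python3 -c "
from station import bot
print(bot.hand_in())"
```

```text
the job is handed in; nothing more can be done
None
```

The chest is locked, with the bolt pressed on the keeper bottom at about 0.23 Nm at the key. The key came out freely and lies flat in the tray's large compartment; it first settled on its edge, so I nudged it over. The job was handed in at about 34 s, with no verdict shown.

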